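# Index the filter stand and take out the filter panel

## Robot

A 6-joint arm with a two-finger parallel gripper is mounted at the origin on the work surface. World frame = base frame: x ahead of the robot, y to its left, z up, the work surface at z = 0. Lengths are in mm, angles in rad, forces in N, time in s.
With the tool pointing down it reaches from about 275 to 1000 mm from the base axis. Payload 8.4 kg.
Tool frame: the origin (TCP) lies on the centre line of the jaws, within the pads' length; the fingertips stand 25 mm ahead of it and the grasp point (between the pads) lies 6 mm ahead of it; z points along the fingers, x is the direction in which the jaws open and shut, and the axes are right-handed (so a half turn about z gives the same grasp; the last joint's range is limited). The gripper opens to 85 mm and grips with 20 to 120 N. Pads are 22 mm wide; open, the fingers measure 114 mm over their backs; the gripper's body (76 mm by 85 mm) begins 54 mm behind the grasp point. The pads swing forward as they close: fully open they stand 13 mm farther back than shut.
Start: joints at [1.336, 0.353, 1.633, -0, 1.155, -0.002], TCP at [144.188, 608.143, 221.481] pointing down, gripper open.
Joint ranges: [-2.63, 2.63], [-0.92, 2.1], [0.06, 2.66], [-1.3, 4.44], [0, 2.69], [-3.02, 3.02]. Speed limits (rad/s): [2.22, 2.22, 2.79, 3.14, 3.14, 3.14].

## Interface

Orientations are given as [roll, pitch, yaw] about the fixed x, y, z axes, in that order (R = Rz(yaw) Ry(pitch) Rx(roll)).
In Python, from rig import r gives the robot as it stands. The module is installed in compiled form; this text tells all that it offers.
- The arm moves only by the tool jog_arm, never from a script. Its argument "deltas" is a list of rows, each an object with "gripper": the gripper command: -1 is fully open, 1 is shut, values between are in proportion; "translation": the shift along the world's x, y, z in units of 10 cm (1.0 is 10 cm), a list of three; "dr": the turn, a rotation vector about the world's x, y, z in units of pi/2 rad (1.0 is pi/2 rad), a list of three. In form: [{"gripper": gripper, "translation": [x, y, z], "dr": [wx, wy, wz]}, ...]. A call has 1 to 12 rows; each row shifts and turns the commanded pose from where the row before left it; what a row does not reach is not made up. A row lasts 1/12 s, in which the tool goes at most 41.7 mm and 7.16 degrees, less where a joint would pass 70% of its speed; a pose out of reach is approached as far as the arm can. A call with a number of a shift or a turn outside -1 to 1 is refused whole. A call with a gripper value outside its range is refused whole. The fingers move at their own pace and stop on an object; "squeeze" is the grip in N (left out, the last holds). Time passes only in rows, so rows that do not move let the fingers close. It gives the time, the measured TCP pose, the force and the opening at its end, in the units of the state.
- r.sense(): the state, without advancing time (a new reading comes with each control period).
- r.grab_frame(name): name is "scene" or "side" or "wrist"; returns the picture (400x640x3 uint8, blue, green, red); there is no depth.
- r.calibration(name): a dict with "mtx" (3x3 intrinsics, pixels), "world_from_camera" (4x4, takes a point from camera to world coordinates). Camera axes: x right, y down, z forward; pixel columns grow to the right and rows downward; lengths in mm; the calibration is good to about 2 mm. The wrist camera is an equidistant fisheye: a pixel r from the principal point sees the ray r / f radians off the axis. A picture is of the moment at which its call begins: read the wrist's pose just before it. calibration takes no time and is no camera call; for the wrist camera it gives the pose at the moment of the call.
- r.sign_off(): hands the job in, once; it reports no verdict.
The state is a dict: "clock": time; "qpos": joint angles; "qvel": joint speeds; "joint_efforts": joint torques, N m; "eef_pos": TCP position; "tcp_rot": TCP orientation; "contact_force": force on the tool from outside, world axes, zero at the start; "wrist_torque": the same for the moment, N m; "opening": opening from 0.0 (shut) to 1.0 (fully open).
Only numpy, scipy, OpenCV 4.12 (cv2) and the standard library are available. Lean on these libraries where they do the work, as an engineer would, in place of code of your own. Each camera call takes 0.05 s, during which the arm holds its last target. There are 200 camera calls.

## Task

Turn the round indexing table by its upright post, counter-clockwise seen from above, until it clicks into its detent, the post then being opposite the plunger block. Next swing the tab on top of the leaning frame a quarter turn aside, draw the filter panel out of the frame along its slope, and lower it onto the ledge of the leaning rest, centred and lying back flat against the backrest, holding it until it is down. Leave the table in its detent, the tab open and the loose things lying about where they are.

Things in the scene. Friction and masses are not known exactly. Their poses are not given: they have to be found in the camera images.
- stand: fixed square base of the indexing stand; origin on the work surface under the axis of the round table. Its +x axis points to the block with the detent's spring plunger, 0.18 m out at the far side from the robot (heading within 0.35 rad of straight ahead); z is up. On it turns an aluminium disc of 300 mm diameter, top 56 mm above the work surface, which carries the post, the frame and the tab
- turntable (a joint): angle the disc has been turned about the upright axis through the stand's origin, rad, from 0 at the start, growing counter-clockwise from above; range -0.35 to 1.7. The detent lies 0.8 to 1.2 on, where the disc's axes agree with the stand's. Friction under 2 N at the post; over the last 0.1 rad a spring ball resists with about 8 N at the post, then pulls in from within 0.04 rad. It can overshoot
- handle (a point): grip point on the round upright steel post fixed on the disc, 18 mm diameter, from 56 to 118 mm above the work surface (a 32 mm collar, 6 mm high, at its foot); the point is on its axis, 98 mm up, 130 mm from the disc's axis at (-130, 0) mm in the disc's axes. Its axes: x points from the post to the disc's axis. In the detent the post is opposite the plunger block, nearest the robot
- panel_center (a point): middle of the flat filter panel: dark steel rim with a grid, 160 mm wide (y), 100 mm high (z, up the slope), 10 mm thick (x), 0.2 to 0.4 kg. It stands in the frame on the disc, leaning 25 degrees from vertical, top towards the robot in the detent (+x then away from it). Side channels hold it 100 mm deep with 2 to 3 mm play; it comes out only along its +z, once the tab is aside
- panel_lug (a point): middle of the panel's pull lug, a plate 40 mm wide (y), 12 mm thick (x), 38 mm high (z) on the middle of the panel's top edge; 69 mm along the panel's +z from its centre. Axes are the panel's
- tab (a joint): angle of the swing tab, rad: 0 closed, over the panel's top edge; opens to 1.75. It turns about the slope line (the panel's z, 25 degrees from vertical); the peg moves from beside the lug towards the panel's +x (upper far side of the frame), clockwise seen along the slope from above. It stays where it is left; about 1 N at the peg. The panel is free beyond 1.3
- tab_pivot (a point): point on the tab's turning axis, level with tab_peg along the slope, at the right-hand (panel's -y) top corner of the frame. Axes turn with the tab: z up the slope, y from the pivot to the peg
- tab_peg (a point): grip point on the tab's round steel peg, 14 mm diameter, which stands up from the tab along the slope line (the tab's z), 36 mm from the pivot axis. The point is on the peg's axis, 22 mm above the tab's flat bar and 20 mm below the peg's top; it is 54 mm to the side of the panel's middle when closed
- rack_seat (a point): middle of the ledge of the fixed white leaning rest, 66 mm above the work surface: the middle of the panel's bottom edge belongs here, its centre 50 mm along this point's +z. z points up the slope, 25 degrees from vertical, top towards the robot; y along the 190 mm ledge. Ledge square to the slope, open on the far side (+x). The backrest's face is at x = -5 mm, 85 mm tall; the lug stays clear
- gauge: bystander: pressure gauge lying on its back, 64 mm wide, 24 mm thick
- coupling: bystander: brass coupling, 32 mm wide, 30 mm tall, standing between robot and stand
- wrench: bystander: wrench lying at the side
- driver: bystander: screwdriver lying at the side
- flange: bystander: steel flange ring, 80 mm wide, 14 mm thick
Things that resemble listed ones, but are neither listed nor needed, are in the scene too. Leave any orange or turquoise look-alike of the part that bears rack_seat alone.

How it is judged (in metres and radians):
On the way, in this order (a step that is already met when the one before it is completed fails the run):
1. the table is turned into its detent (angle between the x axis of handle and the x axis of stand, either way round below 0.03 rad), for 0.3 s.
2. the tab is swung aside with the table in its detent (value of joint tab above 1.3 rad and angle between the x axis of handle and the x axis of stand, either way round below 0.03 rad), for 0.2 s.
3. the panel is lowered to within 15 mm of its seat on the rest, still held (z of panel_center in the frame of rack_seat below 0.065 m and distance between panel_center and rack_seat below 0.08 m and contact force between the fingers and panel above 0.5 N), for 0.05 s.
At the end, for the whole second after the job is handed in: the table rests in its detent (within 0.03 rad), the tab stands open (beyond 1.25 rad), and the panel stands at rest on the ledge of the leaning rest: centre within 25 mm sideways of the ledge's middle, bottom edge on the ledge (within 5 mm), lying against the backrest (within 5 mm and 0.08 rad) (angle between the x axis of handle and the x axis of stand, either way round below 0.03 rad and value of joint tab above 1.25 rad and z of panel_center in the frame of rack_seat between 0.046 and 0.055 m and y of panel_center in the frame of rack_seat between -0.025 and 0.025 m and x of panel_center in the frame of rack_seat between -0.005 and 0.005 m and angle between the z axis of panel_center and the z axis of rack_seat, either way round below 0.08 rad and linear speed of panel below 0.02 m/s); the robot touches nothing.
It fails at once if a bystander is moved by more than 30 mm (distance of any of gauge, coupling, wrench, driver, flange from where it was at the start of the episode above 0.03 m).
It also fails if it takes over 72 s, if anything falls off the work surface, if the arm or the gripper's body presses on something with over 40 N, if the wrist force passes 120 N, or if a joint passes its speed limit or range.

## Working session

There is one attempt and no reset: what is moved stays moved. The work goes in short steps, Python scripts to look and compute and a tool call to move; the robot and the scene stay as the last step left them, time stands still between calls to the robot, and variables do not carry over. Pictures are saved under pics/ and viewed, about 8 in all and at most 12, crops included, and the job is handed in when it is done.

Besides the shell and the picture viewer there is one more tool, called after "Call:" as name(argument=value, ...) on one line, values as JSON. jog_arm: Moves the arm, as the interface text tells. Shifts and turns lie within -1 to 1; 1 stands for 10 cm of shift or pi/2 rad of turn. Its arguments: {"type":"object","properties":{"deltas":{"type":"array"},"squeeze":{"type":"number"}},"required":["deltas"]}

```bash
mkdir -p pics; python3 - <<'E'
from rig import r
import cv2,numpy as np
for n in("scene","side"):
    im=r.grab_frame(n); cv2.imwrite(f"pics/{n}0.png",im)
    c=r.calibration(n); print(n,np.round(c["mtx"],1).tolist(),np.round(c["world_from_camera"],4).tolist())
s=r.sense(); print(s)
E
```

```text
scene [[402.2, 0.0, 324.0], [0.0, 402.2, 197.5], [0.0, 0.0, 1.0]] [[-0.1919, 0.787, -0.5864, 1260.4619], [0.9814, 0.1574, -0.1099, 137.8966], [0.0058, -0.5966, -0.8025, 1191.9709], [0.0, 0.0, 0.0, 1.0]]
side [[438.0, 0.0, 319.3], [0.0, 438.0, 198.5], [0.0, 0.0, 1.0]] [[0.93, -0.1841, 0.318, 119.2668], [-0.3674, -0.4441, 0.8172, -952.3735], [-0.0092, -0.8769, -0.4807, 708.48], [0.0, 0.0, 0.0, 1.0]]
{'clock': 0.1, 'qpos': array([ 1.33556683e+00,  3.53568193e-01,  1.63402127e+00,  6.38532716e-06,
        1.15519332e+00, -2.38965374e-03]), 'qvel': array([-1.36234768e-03, -3.89518352e-04, -2.81816901e-03, -1.64626717e-03,
       -9.20227904e-04,  9.55414996e-05]), 'joint_efforts': array([-1.85209828e-03, -6.06352830e+01, -3.42821860e+01, -8.86293356e-05,
        4.13658097e-03,  1.79963104e-05]), 'eef_pos': array([144.10894186, 607.73456409, 220.85990843]), 'tcp_rot': array([-3.14158397e+00,  1.19011706e-03,  1.33795391e+00]), 'contact_force': array([-1.12076145,  0.77179984, -0.2213586 ]), 'wrist_torque': array([-0.02203864,  0.0061484 , -0.01027696]), 'opening': 1.0028878430323818}
```

View pics/scene0.png

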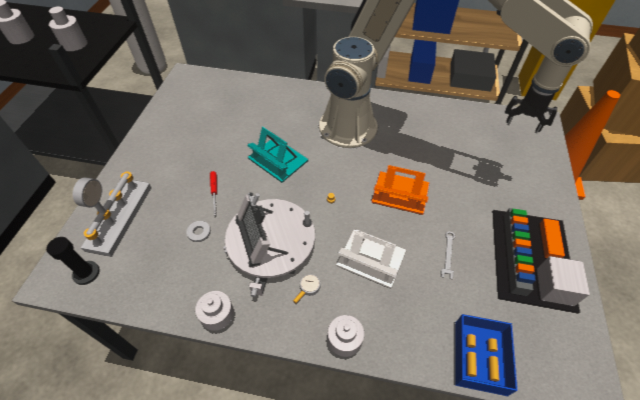

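View pics/side0.png

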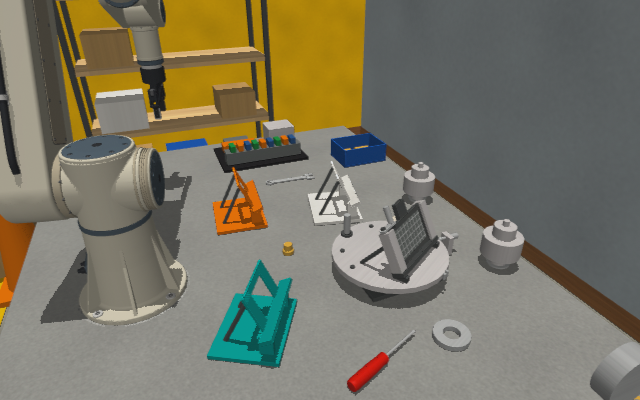

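The scene view shows the disc at about (270,238), the post at (307,218), the plunger block at (257,287) and the white rest at (371,257). Look-alikes are the orange rest (401,190), the turquoise rest (277,155) and two grey knobbed cylinders at (213,310) and (345,336). The side view shows the post at (347,225), the panel at (410,240) and the white rest at (335,195). I choose the white rest and the post on the disc, and will check them in a close crop.

```bash
python3 - <<'E'
import cv2,numpy as np
a=cv2.imread("pics/scene0.png")[185:305,215:415]
b=cv2.imread("pics/side0.png")[155:305,300:470]
a=cv2.resize(a,None,fx=4,fy=4,interpolation=cv2.INTER_CUBIC)
cv2.imwrite("pics/cropA.png",a)
cv2.imwrite("pics/cropB.png",cv2.resize(b,None,fx=4,fy=4,interpolation=cv2.INTER_CUBIC))
E
```

```text
(no output)
```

View pics/cropA.png

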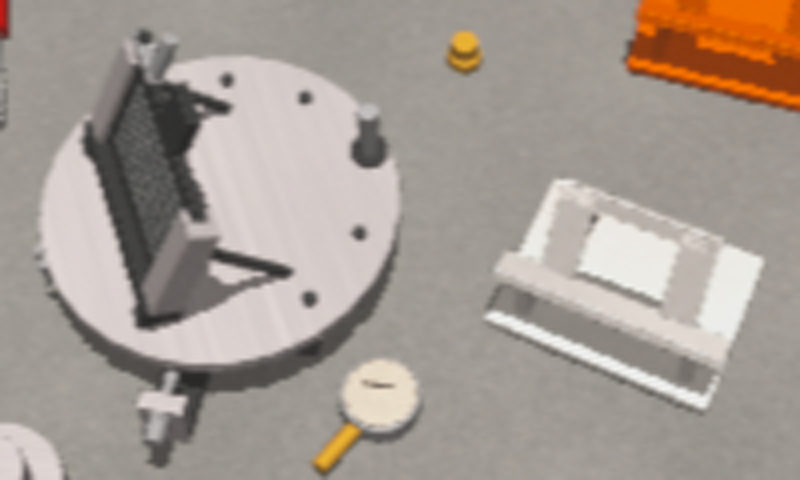

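View pics/cropB.png

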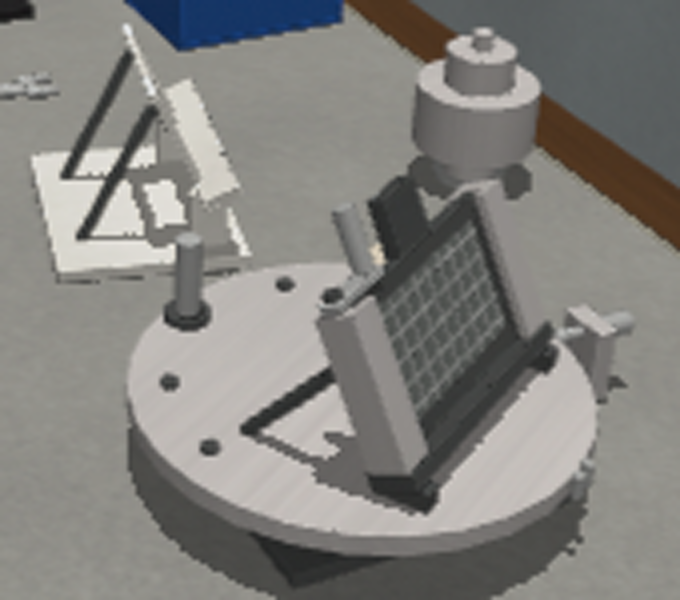

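The crops show the post with its dark collar on the disc (post top at scene (307,212) and side (347,214)) and the white rest with its ledge towards the far side, so both choices hold up. The plunger is at scene (255,286), and the tab peg at side (388,214) stands beside the lug.

```bash
cat > h.py <<'E'
from rig import r
import cv2,numpy as np
from scipy.optimize import least_squares
def ray(n,uv,c=None):
    c=c or r.calibration(n); K=c["mtx"];T=c["world_from_camera"]
    x=(uv[0]-K[0,2])/K[0,0]; y=(uv[1]-K[1,2])/K[1,1]
    if n=="wrist":
        t=np.hypot(x,y); s=np.sin(t)/max(t,1e-9); d=np.array([x*s,y*s,np.cos(t)])
    else: d=np.array([x,y,1.])
    d=T[:3,:3]@d; return T[:3,3],d/np.linalg.norm(d)
def plane(n,uv,z,c=None):
    o,d=ray(n,uv,c); return o+d*(z-o[2])/d[2]
def meet(*rays):
    A=sum(np.eye(3)-np.outer(d,d) for o,d in rays); b=sum((np.eye(3)-np.outer(d,d))@o for o,d in rays)
    p=np.linalg.solve(A,b); e=[np.linalg.norm((np.eye(3)-np.outer(d,d))@(p-o)) for o,d in rays]
    return p,max(e)
A=lambda x,y:(215+x/4-.4,185+y/4-.4)
B=lambda x,y:(300+x/4-.4,155+y/4-.4)
E
python3 - <<'E'
from h import *
np.set_printoptions(precision=1,suppress=True)
def tri(a,b): return meet(ray("scene",A(*a)),ray("side",B(*b)))
for n,l in(("scene",[A(*p) for p in[(40,205),(245,55),(150,85-15),(330,90),(400,190),(52,130+0),(385,260),(340,322),(75,290)]]),("side",[B(*p) for p in[(128,378),(150,325),(597,412),(565,350),(180,460),(260,510),(350,535),(450,535),(540,500)]])):
    P=np.array([plane(n,p,56)[:2] for p in l])
    f=least_squares(lambda q:np.hypot(*(P-q).T)-150,P.mean(0),loss="soft_l1",f_scale=3); print(n,"disc",f.x,f.fun)
    f=least_squares(lambda q:np.hypot(*(P-q[:2]).T)-q[2],[*P.mean(0),150],loss="soft_l1",f_scale=3); print(f.x)
print("posttop",tri((368,108),(188,238)))
print("collar",plane("scene",A(369,150),59),plane("side",B(188,315),59))
print("plunger",tri((163,403),(594,322)))
for p in[(555,182),(765,260),(707,410),(487,318)]: print("base",plane("scene",A(*p),0))
for p in[(58,280),(250,252),(35,155)]: print("baseS",plane("side",B(*p),0))
print("restledge L/R", plane("scene",A(497,258),66),plane("scene",A(728,345),66))
print("ledgeS", plane("side",B(205,195),66),plane("side",B(240,185),66),plane("side",B(168,92),66))
print("peg top",tri((140,38),(350,210)))
E
```

```text
scene disc [ 615.9 -165.4] [ -4.2  -0.4   0.   -8.   -0.2  12.1  -1.3   1.5 -15.2]
[ 614.1 -164.4  148.1]
side disc [ 617.6 -164. ] [-1.5 -2.7 -4.7 -9.  -5.9 -2.   1.8  2.6 -2.3]
[ 614.2 -167.2  145.8]
posttop (array([544.1, -54.3, 118.2]), np.float64(1.3028404171861294))
collar [544.9 -54.1  59. ] [545.1 -57.9  59. ]
plunger (array([ 796.3, -159.8,   53.2]), np.float64(1.7947102524026401))
base [508.4 102.    0. ]
base [550.3 287.3   0. ]
base [695.1 251.9   0. ]
base [649.4  66.7   0. ]
baseS [512.8 104.7   0. ]
baseS [665.5  85.9   0. ]
baseS [566.6 300.6   0. ]
restledge L/R [629.5  69.2  66. ] [669.8 256.5  66. ]
ledgeS [620.2  75.6  66. ] [651.1  79.4  66. ] [666.3 246.2  66. ]
peg top (array([ 573.9, -217.1,  216. ]), np.float64(5.625975316964213))
```

Call:
jog_arm(deltas=[{"gripper": -1, "translation": [0.2, -0.331, 0.03], "dr": [0, 0, -0.0243]}, {"gripper": -1, "translation": [0.2, -0.331, 0.03], "dr": [0, 0, -0.0243]}, {"gripper": -1, "translation": [0.2, -0.331, 0.03], "dr": [0, 0, -0.0243]}, {"gripper": -1, "translation": [0.2, -0.331, 0.03], "dr": [0, 0, -0.0243]}, {"gripper": -1, "translation": [0.2, -0.331, 0.03], "dr": [0, 0, -0.0243]}, {"gripper": -1, "translation": [0.2, -0.331, 0.03], "dr": [0, 0, -0.0243]}, {"gripper": -1, "translation": [0.2, -0.331, 0.03], "dr": [0, 0, -0.0243]}, {"gripper": -1, "translation": [0.2, -0.331, 0.03], "dr": [0, 0, -0.0243]}, {"gripper": -1, "translation": [0.2, -0.331, 0.03], "dr": [0, 0, -0.0243]}, {"gripper": -1, "translation": [0.2, -0.331, 0.03], "dr": [0, 0, -0.0243]}], squeeze=40)

```text
clock: 0.93
eef_pos: [344.5, 275.3, 251.5]
tcp_rot: [-3.142, 0.0, 0.955]
contact_force: [1.3, -0.0, -0.2]
opening: 1.004
```

Call:
jog_arm(deltas=[{"gripper": -1, "translation": [0.2, -0.331, 0.03], "dr": [0, 0, -0.0243]}, {"gripper": -1, "translation": [0.2, -0.331, 0.03], "dr": [0, 0, -0.0243]}, {"gripper": -1, "translation": [0.2, -0.331, 0.03], "dr": [0, 0, -0.0243]}, {"gripper": -1, "translation": [0.2, -0.331, 0.03], "dr": [0, 0, -0.0243]}, {"gripper": -1, "translation": [0.2, -0.331, 0.03], "dr": [0, 0, -0.0243]}, {"gripper": -1, "translation": [0.2, -0.331, 0.03], "dr": [0, 0, -0.0243]}, {"gripper": -1, "translation": [0.2, -0.331, 0.03], "dr": [0, 0, -0.0243]}, {"gripper": -1, "translation": [0.2, -0.331, 0.03], "dr": [0, 0, -0.0243]}, {"gripper": -1, "translation": [0.2, -0.331, 0.03], "dr": [0, 0, -0.0243]}, {"gripper": -1, "translation": [0.2, -0.331, 0.03], "dr": [0, 0, -0.0243]}, {"gripper": -1, "translation": [0, 0, 0], "dr": [0, 0, 0]}, {"gripper": -1, "translation": [0, 0, 0], "dr": [0, 0, 0]}])

```text
clock: 1.93
eef_pos: [544.5, -55.5, 280.9]
tcp_rot: [-3.141, 0.001, 0.572]
contact_force: [-0.7, 1.1, -0.5]
opening: 0.999
```

```bash
python3 - <<'E'
from h import *
np.set_printoptions(precision=4,suppress=True)
s=r.sense(); print(s["eef_pos"],s["tcp_rot"],s["qpos"])
c=r.calibration("wrist"); im=r.grab_frame("wrist"); cv2.imwrite("pics/w1.png",im); np.savez("w1.npz",**c); print(c)
cv2.imwrite("pics/w1b.png",cv2.resize(im,(800,500),interpolation=cv2.INTER_CUBIC))
E
```

```text
[544.5458 -55.4721 280.923 ] [-3.141   0.0007  0.5716] [-0.1043  0.1787  1.7312  0.      1.2325 -0.6759]
{'mtx': array([[309.7069,   0.    , 323.665 ],
       [  0.    , 309.7069, 197.5114],
       [  0.    ,   0.    ,   1.    ]]), 'world_from_camera': array([[  0.8406,   0.5149,   0.1679, 501.289 ],
       [  0.5416,  -0.7991,  -0.2611,  10.8754],
       [ -0.0003,   0.3104,  -0.9506, 433.2872],
       [  0.    ,   0.    ,   0.    ,   1.    ]])}
```

View pics/w1b.png

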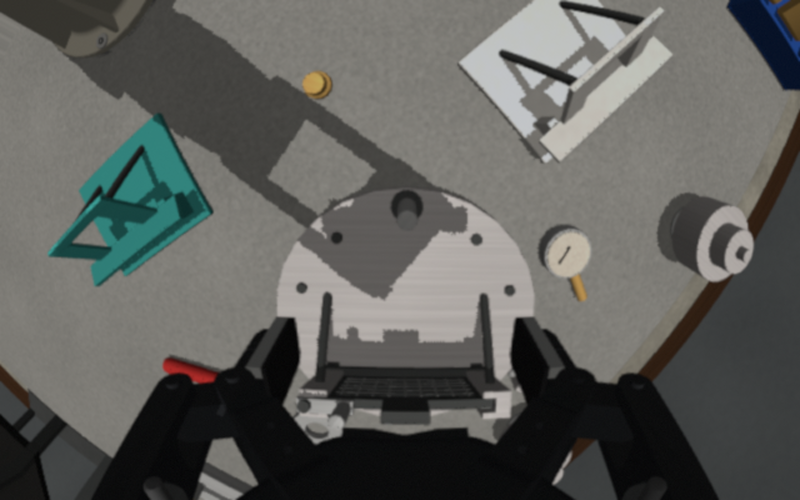

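The wrist view shows the post at (406,215), the disc, the panel edge-on at (403,385), the tab with its peg at (318,425), and the white rest's ledge from (550,150) to (665,45).

```bash
python3 - <<'E'
from h import *
np.set_printoptions(precision=1,suppress=True)
c=dict(np.load("w1.npz"))
W=lambda x,y,z:plane("wrist",(x/1.25,y/1.25),z,c)
print("post",W(407,222,118),"collar",W(406,205,60), "proj of (544.3,-54.5,118) check")
P=np.array([W(x,y,56)[:2] for x,y in[(277,290),(283,262),(300,233),(330,207),(360,193),(470,200),(500,224),(525,258),(534,295),(440,190)]])
f=least_squares(lambda q:np.hypot(*(P-q).T)-150,P.mean(0)); print("disc",f.x,f.fun)
f=least_squares(lambda q:np.hypot(*(P-q[:2]).T)-q[2],[*P.mean(0),150]); print(f.x)
print("ledge",[W(x,y,66) for x,y in[(540,150),(560,160),(672,52),(655,36)]])
print("base",[W(x,y,0) for x,y in[(460,64),(549,163),(530,0)]])
print("panel top lug", W(405,405,200))
E
```

```text
post [546.8 -56.1 118. ] collar [544.9 -54.5  60. ] proj of (544.3,-54.5,118) check
disc [ 615.9 -166.2] [-2.9 -1.   0.   0.4  0.7  1.6 -1.2 -1.2 -2.5  0.8]
[ 613.3 -162.3  146.4]
ledge [array([623.6,  65.7,  66. ]), array([647. ,  70.4,  66. ]), array([691.1, 258.5,  66. ]), array([663.4, 256.6,  66. ])]
base [array([514.5, 102.5,   0. ]), array([663.8,  69.9,   0. ]), array([537.6, 218.5,  -0. ])]
panel top lug [ 613.2 -162.4  200. ]
```

Call:
jog_arm(deltas=[{"gripper": -1, "translation": [0.005, 0.005, -0.354], "dr": [0, 0, 0]}, {"gripper": -1, "translation": [0, 0, -0.354], "dr": [0, 0, 0]}, {"gripper": -1, "translation": [0, 0, -0.354], "dr": [0, 0, 0]}, {"gripper": -1, "translation": [0, 0, -0.354], "dr": [0, 0, 0]}, {"gripper": -1, "translation": [0, 0, -0.354], "dr": [0, 0, 0]}, {"gripper": -1, "translation": [0, 0, 0], "dr": [0, 0, 0]}, {"gripper": 1, "translation": [0, 0, 0], "dr": [0, 0, 0]}, {"gripper": 1, "translation": [0, 0, 0], "dr": [0, 0, 0]}, {"gripper": 1, "translation": [0, 0, 0], "dr": [0, 0, 0]}, {"gripper": 1, "translation": [0, 0, 0], "dr": [0, 0, 0]}, {"gripper": 1, "translation": [0, 0, 0], "dr": [0, 0, 0]}, {"gripper": 1, "translation": [0, 0, 0], "dr": [0, 0, 0]}], squeeze=40)

```text
clock: 2.98
eef_pos: [545.5, -53.4, 105.9]
tcp_rot: [3.14, -0.002, 0.574]
contact_force: [-1.6, 1.4, 10.0]
opening: 0.168
```

```bash
python3 - <<'E'
from h import *
s=r.sense(); print(s["eef_pos"],s["contact_force"],s["opening"])
t=np.linspace(2.142,3.169,21); P=1.3*np.c_[np.cos(t),np.sin(t)]
print(np.round(np.diff(np.round(P,3),axis=0),3).tolist(), (t[1]-t[0])/1.5708)
E
```

```text
[545.50223995 -53.43409843 105.88761269] [-1.56417878  1.41073313 10.03770695] 0.1683373011156885
[[-0.055, -0.038], [-0.053, -0.04], [-0.051, -0.043], [-0.049, -0.046], [-0.047, -0.048], [-0.043, -0.05], [-0.042, -0.052], [-0.038, -0.055], [-0.036, -0.056], [-0.032, -0.059], [-0.03, -0.059], [-0.027, -0.062], [-0.023, -0.062], [-0.02, -0.064], [-0.017, -0.064], [-0.013, -0.066], [-0.011, -0.066], [-0.006, -0.066], [-0.004, -0.067], [0.0, -0.067]] 0.03269034886681932
```

Call:
jog_arm(deltas=[{"gripper": 1, "translation": [-0.055, -0.038, 0], "dr": [0, 0, 0.0327]}, {"gripper": 1, "translation": [-0.053, -0.04, 0], "dr": [0, 0, 0.0327]}, {"gripper": 1, "translation": [-0.051, -0.043, 0], "dr": [0, 0, 0.0327]}, {"gripper": 1, "translation": [-0.049, -0.046, 0], "dr": [0, 0, 0.0327]}, {"gripper": 1, "translation": [-0.047, -0.048, 0], "dr": [0, 0, 0.0327]}, {"gripper": 1, "translation": [-0.043, -0.05, 0], "dr": [0, 0, 0.0327]}, {"gripper": 1, "translation": [-0.042, -0.052, 0], "dr": [0, 0, 0.0327]}, {"gripper": 1, "translation": [-0.038, -0.055, 0], "dr": [0, 0, 0.0327]}, {"gripper": 1, "translation": [-0.036, -0.056, 0], "dr": [0, 0, 0.0327]}, {"gripper": 1, "translation": [-0.032, -0.059, 0], "dr": [0, 0, 0.0327]}])

```text
clock: 3.82
eef_pos: [500.0, -101.9, 105.9]
tcp_rot: [3.141, -0.001, 1.09]
contact_force: [-4.7, 4.7, 13.9]
opening: 0.16
```

Call:
jog_arm(deltas=[{"gripper": 1, "translation": [-0.03, -0.059, 0], "dr": [0, 0, 0.0327]}, {"gripper": 1, "translation": [-0.027, -0.062, 0], "dr": [0, 0, 0.0327]}, {"gripper": 1, "translation": [-0.023, -0.062, 0], "dr": [0, 0, 0.0327]}, {"gripper": 1, "translation": [-0.02, -0.064, 0], "dr": [0, 0, 0.0327]}, {"gripper": 1, "translation": [-0.017, -0.064, 0], "dr": [0, 0, 0.0327]}, {"gripper": 1, "translation": [-0.013, -0.066, 0], "dr": [0, 0, 0.0327]}, {"gripper": 1, "translation": [-0.011, -0.066, 0], "dr": [0, 0, 0.0327]}])

```text
clock: 4.4
eef_pos: [485.3, -146.5, 105.9]
tcp_rot: [-3.141, -0.0, 1.45]
contact_force: [-6.2, 2.3, 15.0]
opening: 0.162
```

Call:
jog_arm(deltas=[{"gripper": 1, "translation": [-0.006, -0.066, 0], "dr": [0, 0, 0.0327]}, {"gripper": 1, "translation": [-0.004, -0.067, 0], "dr": [0, 0, 0.0327]}])

```text
clock: 4.57
eef_pos: [484.1, -159.0, 105.8]
tcp_rot: [-3.14, -0.002, 1.552]
contact_force: [-5.6, 11.2, 16.7]
opening: 0.165
```

Call:
jog_arm(deltas=[{"gripper": 1, "translation": [0, -0.067, 0], "dr": [0, 0, 0.0327]}, {"gripper": 1, "translation": [0, 0, 0], "dr": [0, 0, 0]}, {"gripper": 1, "translation": [0, 0, 0], "dr": [0, 0, 0]}])

```text
clock: 4.82
eef_pos: [484.1, -167.4, 105.8]
tcp_rot: [-3.14, 0.001, 1.602]
contact_force: [-9.4, -3.8, 15.6]
opening: 0.159
```

Call:
jog_arm(deltas=[{"gripper": 1, "translation": [0.01, -0.015, 0], "dr": [0, 0, 0.007]}, {"gripper": 1, "translation": [0, 0, 0], "dr": [0, 0, 0]}, {"gripper": 1, "translation": [0, 0, 0], "dr": [0, 0, 0]}])

```text
clock: 5.07
eef_pos: [484.1, -168.1, 105.8]
tcp_rot: [-3.138, -0.0, 1.613]
contact_force: [-11.6, -0.3, 19.1]
opening: 0.155
```

Call:
jog_arm(deltas=[{"gripper": 0, "translation": [0, 0, 0], "dr": [0, 0, 0]}, {"gripper": -1, "translation": [0, 0, 0], "dr": [0, 0, 0]}, {"gripper": -1, "translation": [0, 0, 0], "dr": [0, 0, 0]}, {"gripper": -1, "translation": [0, 0, 0], "dr": [0, 0, 0]}, {"gripper": -1, "translation": [0, 0, 0], "dr": [0, 0, 0]}, {"gripper": -1, "translation": [-0.1, 0, 0.2], "dr": [0, 0, 0]}, {"gripper": -1, "translation": [-0.1, 0, 0.3], "dr": [0, 0, 0]}, {"gripper": -1, "translation": [-0.1, 0, 0.3], "dr": [0, 0, 0]}, {"gripper": -1, "translation": [-0.1, 0, 0.3], "dr": [0, 0, 0]}, {"gripper": -1, "translation": [-0.1, 0, 0.3], "dr": [0, 0, 0]}, {"gripper": -1, "translation": [-0.1, 0, 0.3], "dr": [0, 0, 0]}, {"gripper": -1, "translation": [0, 0, 0.3], "dr": [0, 0, 0]}])

```text
clock: 6.07
eef_pos: [424.1, -167.6, 305.9]
tcp_rot: [-3.141, -0.0, 1.613]
contact_force: [1.8, -0.6, -0.7]
opening: 1.006
```

```bash
python3 - <<'E'
from h import *
np.set_printoptions(precision=4,suppress=True)
s=r.sense(); print(s["eef_pos"],s["tcp_rot"],s["qpos"])
ims=[]
for n in("scene","side"):
    im=r.grab_frame(n); cv2.imwrite(f"pics/{n}1.png",im); ims.append(im)
c=r.calibration("wrist"); im=r.grab_frame("wrist"); cv2.imwrite("pics/w2.png",im); np.savez("w2.npz",**c)
a=cv2.resize(ims[0][185:305,215:325],None,fx=3.6,fy=3.6,interpolation=cv2.INTER_CUBIC)  # 396x432
b=cv2.resize(ims[1][180:300,325:435],None,fx=3.6,fy=3.6,interpolation=cv2.INTER_CUBIC)
cv2.imwrite("pics/ab1.png",np.hstack([a,b]))
E
```

```text
[ 424.1478 -167.555   305.8609] [-3.1408 -0.0002  1.6127] [-0.3794  0.0039  1.8708 -0.0002  1.2677 -1.992 ]
```

View pics/ab1.png

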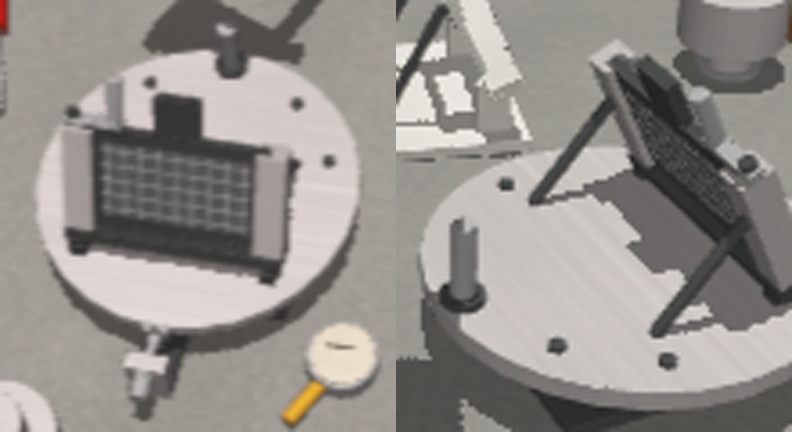

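View pics/w2.png

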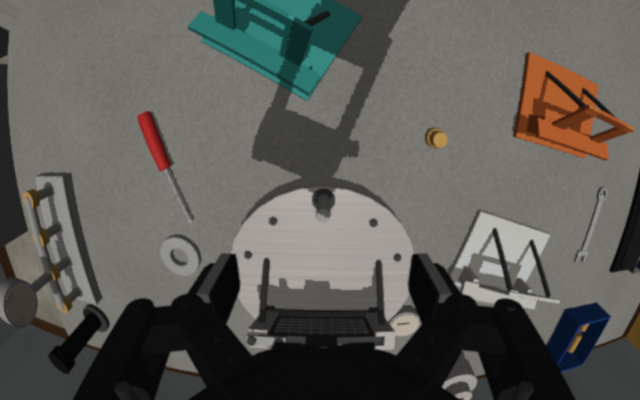

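The left view has the post opposite the plunger, with the peg top at (115,77), the lug's top edge at (155–202,95) and the plunger block at (148,362). The right view has the peg top at (697,92) and the lug at about (665,80). The wrist view shows the post at (322,200) and the disc level, with the frame square to it.

```bash
python3 - <<'E'
from h import *
np.set_printoptions(precision=1,suppress=True)
A=lambda x,y:(215+x/3.6-.4,185+y/3.6-.4)
B=lambda x,y:(325+(x-396)/3.6-.4,180+y/3.6-.4)
def tri(a,b): return meet(ray("scene",A(*a)),ray("side",B(*b)))
print("post",tri((226,30),(463,222)))
print("postc",plane("scene",A(231,65),60),plane("side",B(463,297),60))
print("peg top",tri((115,80),(699,93)))
print("lug top mid",tri((178,96),(668,76)))
print("frame top +y corner",tri((287,150),(612,48)))
print("frame top -y corner",tri((73,127),(748,160)))
c=dict(np.load("w2.npz"))
print("w post",plane("wrist",(323,207),118,c),plane("wrist",(322.5,196),60,c))
w=ray("wrist",(247,343),c)
P=np.array([plane("wrist",p,56,c)[:2] for p in[(233,255),(250,218),(280,196),(305,189),(350,190),(380,204),(403,228),(412,250)]])
f=least_squares(lambda q:np.hypot(*(P-q).T)-150,P.mean(0)); print("disc",f.x,f.fun)
hp=[plane("wrist",p,56,c) for p in[(273,221),(374,223),(248,255),(397,257)]]; print("holes",hp)
print("panel lip line",[plane("wrist",p,56,c) for p in[(264,262),(377,262)]])
E
```

```text
post (array([ 485.9, -166.3,  116.6]), np.float64(0.8073054781478127))
postc [ 486.1 -167.    60. ] [ 483.7 -171.7   60. ]
peg top (array([ 624.1, -216.6,  211.9]), np.float64(0.5760502451054239))
lug top mid (array([ 626.6, -167.2,  200.6]), np.float64(5.547014531547506))
frame top +y corner (array([641.3, -71.1, 171. ]), np.float64(4.182934328311043))
frame top -y corner (array([ 648.8, -248.2,  172.7]), np.float64(3.2577152671578764))
w post [ 474.  -168.8  118. ] [ 479.6 -169.5   60. ]
disc [ 619.9 -163.2] [-5.  -1.1  1.2  1.2  2.5  0.6 -2.1 -4.4]
holes [array([ 521.6, -238.8,   56. ]), array([518.4, -94. ,  56. ]), array([ 580.4, -279.1,   56. ]), array([573.8, -52. ,  56. ])]
panel lip line [array([ 590.9, -254.5,   56. ]), array([583. , -82.3,  56. ])]
```

Call:
jog_arm(deltas=[{"gripper": -0.2, "translation": [0.12, -0.038, -0.01], "dr": [0, 0, -0.079]}, {"gripper": -0.2, "translation": [0.12, -0.038, -0.01], "dr": [0, 0, -0.079]}, {"gripper": -0.2, "translation": [0.12, -0.038, -0.01], "dr": [0, 0, -0.079]}, {"gripper": -0.2, "translation": [0.12, -0.038, -0.01], "dr": [0, 0, -0.079]}, {"gripper": -0.2, "translation": [0.12, -0.038, -0.01], "dr": [0, 0, -0.079]}, {"gripper": -0.2, "translation": [0.12, -0.038, -0.01], "dr": [0, 0, -0.079]}, {"gripper": -0.2, "translation": [0.12, -0.038, -0.01], "dr": [0, 0, -0.079]}, {"gripper": -0.2, "translation": [0.12, -0.038, -0.01], "dr": [0, 0, -0.079]}, {"gripper": -0.2, "translation": [0.12, -0.038, -0.01], "dr": [0, 0, -0.079]}, {"gripper": -0.2, "translation": [0.12, -0.038, -0.01], "dr": [0, 0, -0.079]}, {"gripper": -0.2, "translation": [0.12, -0.038, -0.01], "dr": [0, 0, -0.079]}, {"gripper": -0.2, "translation": [0.12, -0.038, -0.01], "dr": [0, 0, -0.079]}])

```text
clock: 7.22
eef_pos: [570.1, -213.3, 290.3]
tcp_rot: [-3.14, 0.002, 0.118]
contact_force: [0.5, 1.0, -0.1]
opening: 0.597
```

Call:
jog_arm(deltas=[{"gripper": -0.2, "translation": [0.04, -0.008, -0.018], "dr": [0, 0, -0.063]}, {"gripper": -0.2, "translation": [0.04, -0.008, -0.018], "dr": [0.0017, -0.0694, 0]}, {"gripper": -0.2, "translation": [0.04, -0.008, -0.018], "dr": [0.0017, -0.0694, 0]}, {"gripper": -0.2, "translation": [0.04, -0.008, -0.018], "dr": [0.0017, -0.0694, 0]}, {"gripper": -0.2, "translation": [0.04, -0.008, -0.018], "dr": [0.0017, -0.0694, 0]}, {"gripper": -0.2, "translation": [0, 0, 0], "dr": [0, 0, 0]}, {"gripper": -0.2, "translation": [0, 0, 0], "dr": [0, 0, 0]}])

```text
clock: 7.8
eef_pos: [588.1, -217.2, 281.6]
tcp_rot: [-3.14, -0.431, 0.023]
contact_force: [0.6, -0.4, 0.7]
opening: 0.603
```

```bash
python3 - <<'E'
from h import *
np.set_printoptions(precision=4,suppress=True)
s=r.sense(); print(s["eef_pos"],s["tcp_rot"],s["qpos"],s["contact_force"])
c=r.calibration("wrist"); im=r.grab_frame("wrist"); cv2.imwrite("pics/w3.png",im); np.savez("w3.npz",**c)
from scipy.spatial.transform import Rotation as Ro
print(Ro.from_euler("xyz",s["tcp_rot"]).as_matrix())
E
```

```text
[ 588.1298 -217.2482  281.6251] [-3.1397 -0.4313  0.0226] [-0.4682  0.1174  1.8766  0.2853  0.7835 -0.657 ] [ 0.5717 -0.3928  0.6711]
[[ 0.9082  0.0234  0.4179]
 [ 0.0205 -0.9997  0.0113]
 [ 0.418  -0.0017 -0.9084]]
```

View pics/w3.png

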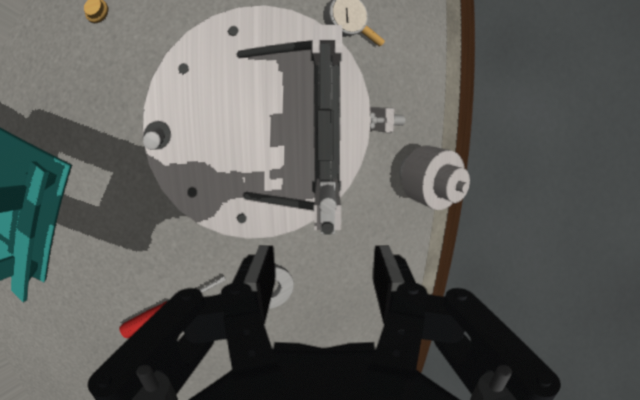

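The view is down the slope, with the panel edge-on along column 325, the peg at (328,205), the pivot bolt at (327,228) and the plunger at (385,120). The jaws are lined up with it.

```bash
python3 - <<'E'
from h import *
np.set_printoptions(precision=1,suppress=True)
c=dict(np.load("w3.npz")); print(c["world_from_camera"][:3,3])
def pix(p):
    T=c["world_from_camera"];K=c["mtx"]; q=T[:3,:3].T@(np.array(p)-T[:3,3]); t=np.arctan2(np.hypot(*q[:2]),q[2]); n=q[:2]/np.hypot(*q[:2])
    return K[:2,2]+K[0,0]*t*n
pz=np.array([-.4225,-.0106,.906]); peg=np.array([632.5,-216.4,193.8])
print("peg top",pix(peg+20*pz),"pt",pix(peg),"foot",pix(peg-22*pz),"pivot",pix(peg+[.9,-36,0]-22*pz))
print("post",pix([485.5,-168,118]),"plunger",pix([796.3,-159.8,53.2]))
print("lug top",pix([626.6,-167.2,200.6]))
im=cv2.imread("pics/w3.png"); cv2.imwrite("pics/w3c.png",cv2.resize(im[10:250,230:430],None,fx=2.5*1,fy=2.5,interpolation=cv2.INTER_CUBIC)*1)
E
```

```text
[ 522.4 -139.9  420.1]
peg top [328.4 202.4] pt [328.1 194.7] foot [327.9 187.5] pivot [327.8 223.8]
post [151.4 139.5] plunger [389.  119.5]
lug top [326.6 137.9]
```

View pics/w3c.png

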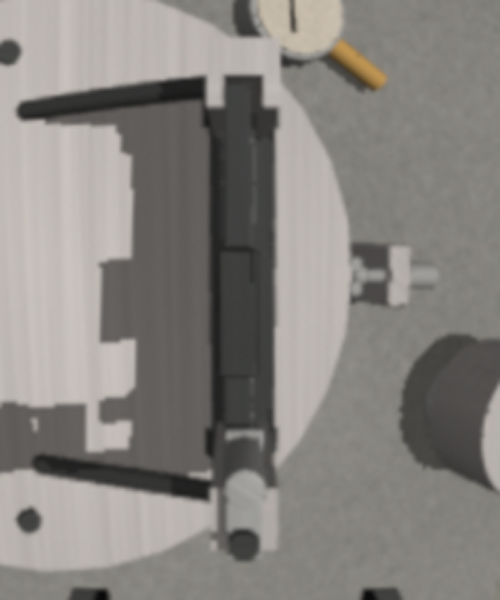

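The crop shows the peg top at (247,487), i.e. image (328.8,204.8), which agrees with the prediction (328.4,202.4). The lug spans crop rows 250–375 at column 237.

Call:
jog_arm(deltas=[{"gripper": -0.2, "translation": [0.1, 0, -0.197], "dr": [0, 0, 0]}, {"gripper": -0.2, "translation": [0.1, 0, -0.197], "dr": [0, 0, 0]}, {"gripper": -0.2, "translation": [0.1, 0, -0.197], "dr": [0, 0, 0]}, {"gripper": -0.2, "translation": [0.1, 0, -0.197], "dr": [0, 0, 0]}, {"gripper": -0.2, "translation": [0, 0, 0], "dr": [0, 0, 0]}, {"gripper": 1, "translation": [0, 0, 0], "dr": [0, 0, 0]}, {"gripper": 1, "translation": [0, 0, 0], "dr": [0, 0, 0]}, {"gripper": 1, "translation": [0, 0, 0], "dr": [0, 0, 0]}, {"gripper": 1, "translation": [0, 0, 0], "dr": [0, 0, 0]}], squeeze=20)

```text
clock: 8.6
eef_pos: [630.5, -217.7, 206.2]
tcp_rot: [3.141, -0.438, 0.025]
contact_force: [-0.3, -0.2, 0.1]
opening: 0.033
```

```bash
python3 - <<'E'
from h import *
h=.025;R=np.array([[np.cos(h),-np.sin(h),0],[np.sin(h),np.cos(h),0],[0,0,1]])
px=R@[np.cos(.436),0,np.sin(.436)];py=R@[0,1,0]
t=np.linspace(0,1.55,13); P=.36*(np.outer(np.sin(t),px)+np.outer(np.cos(t),py))
print(np.diff(np.round(P,3),axis=0).round(3).tolist(), -(R@[-np.sin(.436),0,np.cos(.436)])*(t[1])/1.5708)
E
```

```text
[[0.042, -0.002, 0.02], [0.042, -0.008, 0.019], [0.04, -0.014, 0.018], [0.038, -0.019, 0.018], [0.036, -0.025, 0.017], [0.033, -0.029, 0.014], [0.029, -0.034, 0.013], [0.025, -0.038, 0.012], [0.02, -0.041, 0.009], [0.015, -0.043, 0.006], [0.01, -0.045, 0.004], [0.005, -0.046, 0.002]] [ 0.03471622  0.00086809 -0.07453711]
```

Call:
jog_arm(deltas=[{"gripper": 1, "translation": [0, 0, 0], "dr": [0, 0, 0]}, {"gripper": 1, "translation": [0, 0, 0], "dr": [0, 0, 0]}])

```text
clock: 8.77
eef_pos: [630.1, -217.7, 205.6]
tcp_rot: [3.141, -0.437, 0.025]
contact_force: [-0.0, -1.2, 0.1]
opening: -0.0
```

```bash
python3 - <<'E'
from h import *
s=r.sense(); print(s["eef_pos"],s["tcp_rot"],s["contact_force"],s["opening"])
ims=[]
for n in("scene","side"):
    im=r.grab_frame(n); cv2.imwrite(f"pics/{n}2.png",im); ims.append(im)
c=r.calibration("wrist"); im=r.grab_frame("wrist"); cv2.imwrite("pics/w4.png",im)
a=cv2.resize(ims[0][150:270,215:325],(396,432),interpolation=cv2.INTER_CUBIC)
b=cv2.resize(im[80:350,200:450],(400,432),interpolation=cv2.INTER_CUBIC)
cv2.imwrite("pics/ab2.png",np.hstack([a,b]))
E
```

```text
[ 630.08063233 -217.66758947  205.59222978] [ 3.14084093 -0.43716789  0.02491938] [-0.02338313 -1.22543767  0.07191195] -2.5303368237547298e-05
```

View pics/ab2.png

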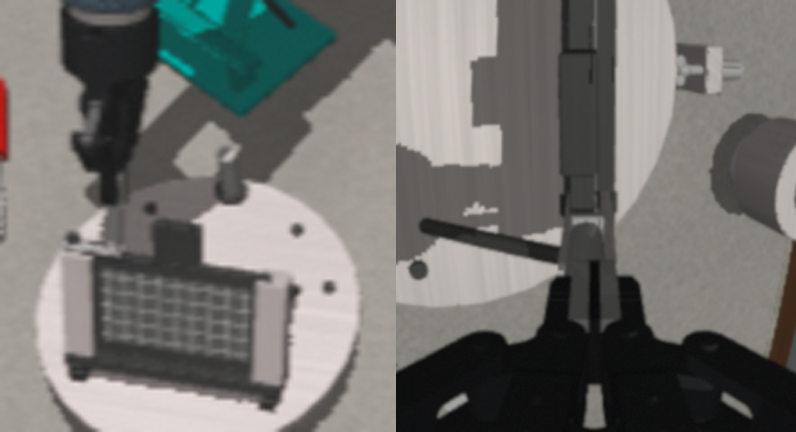

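The left view shows the fingertips at (110,200) above the peg at (117,225). The right view shows the peg top at (588,235), just ahead of the shut fingers at (595,290), so the grip missed. I'll work out which way it missed.

```bash
python3 - <<'E'
from h import *
np.set_printoptions(precision=1,suppress=True)
def pix(c,p,fish):
    T=c["world_from_camera"];K=c["mtx"]; q=T[:3,:3].T@(np.array(p)-T[:3,3])
    if not fish: return K[:2,2]+K[0,0]*q[:2]/q[2]
    t=np.arctan2(np.hypot(*q[:2]),q[2]); return K[:2,2]+K[0,0]*t*q[:2]/np.hypot(*q[:2])
pz=np.array([-.4225,-.0106,.906]); py=np.array([-.025,1,0]);peg=np.array([632.5,-216.4,193.8]); tcp=np.array([630.1,-217.7,205.6])
cw=r.calibration("wrist"); cs=r.calibration("scene")
fw=lambda p:(pix(cw,p,1)-[200,80])*1.6+[396,0]
fs=lambda p:(pix(cs,p,0)-[215,150])*3.6
for n,p in dict(pegtop=peg+20*pz,peg=peg,foot=peg-22*pz,tip=tcp-25*pz,tipfront=tcp-25*pz+11*py,g=tcp-6*pz, gf=tcp-6*pz+11*py).items(): print(n,fw(p),fs(p))
E
```

```text
pegtop [586.2 277.5] [112.9 204.9]
peg [586.9 251.4] [113.3 225.6]
foot [587.6 228.2] [113.8 248. ]
tip [594.5 239.7] [111.1 240.6]
tipfront [594.5 213.5] [123.8 242.5]
g [594.6 261.5] [110.7 221.1]
gf [594.6 233.2] [123.5 223. ]
```

```bash
python3 - <<'E'
import cv2,numpy as np
g=lambda im:np.clip((im/255.)**.6*255,0,255).astype(np.uint8)
w=cv2.imread("pics/w4.png");s=cv2.imread("pics/side2.png");c=cv2.imread("pics/scene2.png")
a=cv2.resize(g(w[200:300,285:365]),(480,600),interpolation=cv2.INTER_CUBIC)
b=cv2.resize(g(s[150:230,390:454]),(320,400)[::1],interpolation=cv2.INTER_CUBIC)
d=cv2.resize(g(c[180:225,225:297]),(320,200),interpolation=cv2.INTER_CUBIC)
cv2.imwrite("pics/c5.png",np.hstack([a,np.vstack([b,d])]))
E
```

```text
(no output)
```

View pics/c5.png

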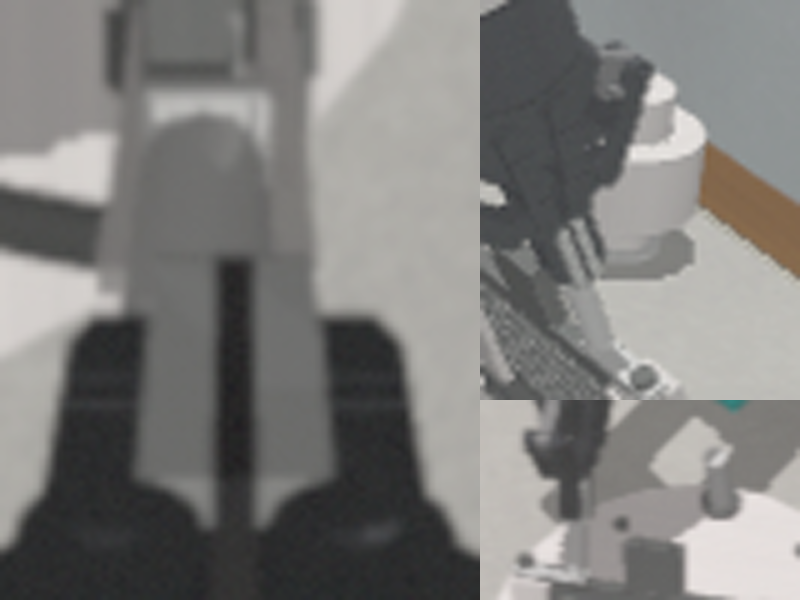

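The crop shows the shut pads ending right at the peg's top in all three views, about 4 mm towards +x of it. The pads closed just above the peg, so I'll open, go further down the slope watching the force, and close again.

Call:
jog_arm(deltas=[{"gripper": -0.2, "translation": [-0.03, 0, -0.016], "dr": [0, 0, 0]}, {"gripper": -0.2, "translation": [0, 0, 0], "dr": [0, 0, 0]}, {"gripper": -0.2, "translation": [0, 0, 0], "dr": [0, 0, 0]}, {"gripper": -0.2, "translation": [0, 0, 0], "dr": [0, 0, 0]}, {"gripper": -0.2, "translation": [0.017, 0, -0.036], "dr": [0, 0, 0]}, {"gripper": -0.2, "translation": [0.017, 0, -0.036], "dr": [0, 0, 0]}, {"gripper": -0.2, "translation": [0, 0, 0], "dr": [0, 0, 0]}])

```text
clock: 9.5
eef_pos: [630.2, -217.2, 194.7]
tcp_rot: [-3.141, -0.435, 0.025]
contact_force: [0.2, -0.5, -0.7]
opening: 0.603
```

Call:
jog_arm(deltas=[{"gripper": -0.2, "translation": [0.017, 0, -0.036], "dr": [0, 0, 0]}, {"gripper": -0.2, "translation": [0, 0, 0], "dr": [0, 0, 0]}])

```text
clock: 9.67
eef_pos: [632.0, -217.3, 191.4]
tcp_rot: [-3.141, -0.435, 0.025]
contact_force: [-0.0, -0.2, 0.0]
opening: 0.599
```

Call:
jog_arm(deltas=[{"gripper": 1, "translation": [0, 0, 0], "dr": [0, 0, 0]}, {"gripper": 1, "translation": [0, 0, 0], "dr": [0, 0, 0]}, {"gripper": 1, "translation": [0, 0, 0], "dr": [0, 0, 0]}, {"gripper": 1, "translation": [0, 0, 0], "dr": [0, 0, 0]}, {"gripper": 1, "translation": [0, 0, 0], "dr": [0, 0, 0]}])

```text
clock: 10.08
eef_pos: [632.4, -217.5, 192.7]
tcp_rot: [3.141, -0.437, 0.025]
contact_force: [1.0, 0.2, 0.7]
opening: 0.147
```

Call:
jog_arm(deltas=[{"gripper": 1, "translation": [0, 0, 0], "dr": [0, 0, 0]}, {"gripper": 1, "translation": [0, 0, 0], "dr": [0, 0, 0]}])

```text
clock: 10.25
eef_pos: [632.4, -217.5, 192.6]
tcp_rot: [3.141, -0.437, 0.025]
contact_force: [0.2, 0.8, 2.5]
opening: 0.153
```

Call:
jog_arm(deltas=[{"gripper": 1, "translation": [0.042, -0.002, 0.02], "dr": [0, 0, 0]}, {"gripper": 1, "translation": [0.042, -0.008, 0.019], "dr": [0, 0, 0]}, {"gripper": 1, "translation": [0.04, -0.014, 0.018], "dr": [0, 0, 0]}, {"gripper": 1, "translation": [0.038, -0.019, 0.018], "dr": [0, 0, 0]}, {"gripper": 1, "translation": [0.036, -0.025, 0.017], "dr": [0, 0, 0]}, {"gripper": 1, "translation": [0.033, -0.029, 0.014], "dr": [0, 0, 0]}])

```text
clock: 10.75
eef_pos: [653.9, -226.7, 201.9]
tcp_rot: [-3.14, -0.433, 0.025]
contact_force: [-8.3, -1.9, 2.1]
opening: 0.152
```

Call:
jog_arm(deltas=[{"gripper": 1, "translation": [0.029, -0.034, 0.013], "dr": [0, 0, 0]}, {"gripper": 1, "translation": [0.025, -0.038, 0.012], "dr": [0, 0, 0]}, {"gripper": 1, "translation": [0.02, -0.041, 0.009], "dr": [0, 0, 0]}, {"gripper": 1, "translation": [0.015, -0.043, 0.006], "dr": [0, 0, 0]}, {"gripper": 1, "translation": [0.01, -0.045, 0.004], "dr": [0, 0, 0]}, {"gripper": 1, "translation": [0.005, -0.046, 0.002], "dr": [0, 0, 0]}, {"gripper": 1, "translation": [0, 0, 0], "dr": [0, 0, 0]}, {"gripper": 1, "translation": [0, 0, 0], "dr": [0, 0, 0]}, {"gripper": 1, "translation": [0, 0, 0], "dr": [0, 0, 0]}])

```text
clock: 11.5
eef_pos: [665.7, -252.6, 207.4]
tcp_rot: [3.14, -0.437, 0.025]
contact_force: [1.5, -2.9, -1.9]
opening: 0.15
```

Call:
jog_arm(deltas=[{"gripper": -0.2, "translation": [0, 0, 0], "dr": [0, 0, 0]}, {"gripper": -0.2, "translation": [0, 0, 0], "dr": [0, 0, 0]}, {"gripper": -0.2, "translation": [0, 0, 0], "dr": [0, 0, 0]}, {"gripper": -0.2, "translation": [-0.085, -0.002, 0.181], "dr": [0, 0, 0]}, {"gripper": -0.2, "translation": [-0.085, -0.002, 0.181], "dr": [0, 0, 0]}, {"gripper": -0.2, "translation": [-0.085, -0.002, 0.181], "dr": [0, 0, 0]}, {"gripper": -0.2, "translation": [-0.12, 0.29, -0.055], "dr": [0, 0, 0]}, {"gripper": -0.2, "translation": [-0.12, 0.29, -0.055], "dr": [0, 0, 0]}, {"gripper": -0.2, "translation": [-0.12, 0.29, -0.055], "dr": [0, 0, 0]}, {"gripper": -0.2, "translation": [0, 0, 0], "dr": [0, 0, 0]}, {"gripper": -0.2, "translation": [0, 0, 0], "dr": [0, 0, 0]}])

```text
clock: 12.42
eef_pos: [603.7, -164.0, 245.5]
tcp_rot: [3.141, -0.436, 0.027]
contact_force: [0.2, -0.9, 0.2]
opening: 0.6
```

```bash
python3 - <<'E'
from h import *
np.set_printoptions(precision=1,suppress=True)
s=r.sense(); print(s["eef_pos"],s["tcp_rot"])
ims=[]
for n in("scene","side"):
    im=r.grab_frame(n); cv2.imwrite(f"pics/{n}3.png",im); ims.append(im)
c=r.calibration("wrist"); im=r.grab_frame("wrist"); cv2.imwrite("pics/w5.png",im);np.savez("w5.npz",**c)
g=lambda im:np.clip((im/255.)**.6*255,0,255).astype(np.uint8)
a=cv2.resize(g(im[60:310,240:400]),(384,600),interpolation=cv2.INTER_CUBIC)
b=cv2.resize(g(ims[0][170:260,215:319]),(416,360),interpolation=cv2.INTER_CUBIC)
d=cv2.resize(g(ims[0][225:285,330:412]),(416,240),interpolation=cv2.INTER_CUBIC)
cv2.imwrite("pics/c6.png",np.hstack([a,np.vstack([b,d[:, :416]])]))
E
```

```text
[ 603.7 -164.   245.5] [ 3.1 -0.4  0. ]
```

View pics/c6.png

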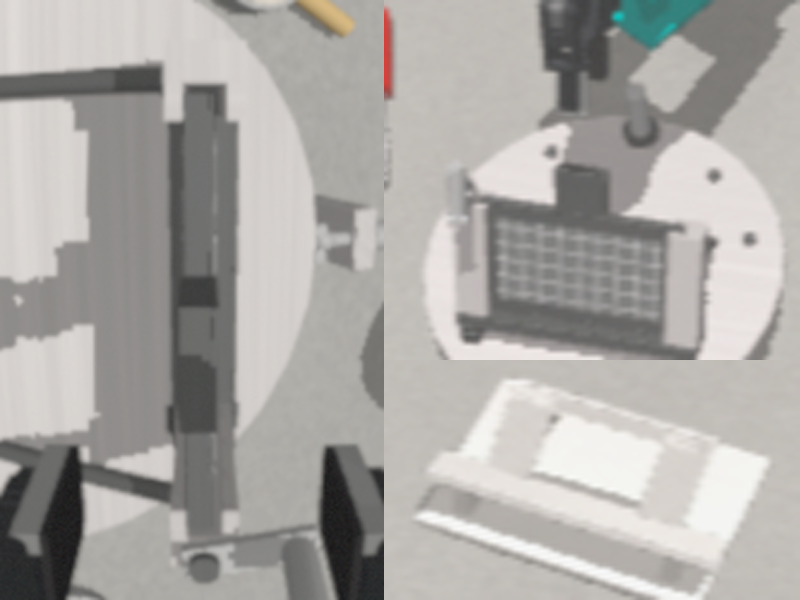

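All 12 views are used, so I'll work from numbers from here on. This one shows the tab open (peg at (300,560) left, (455,180) right), the lug's top face at crop cols 177–215, rows 308–432 between the open jaws, and the table still square. The rest's ledge runs from (430,465) to (720,560).

```bash
python3 - <<'E'
from h import *
np.set_printoptions(precision=1,suppress=True)
c=dict(np.load("w5.npz")); h=.026
R=np.array([[np.cos(h),-np.sin(h),0],[np.sin(h),np.cos(h),0],[0,0,1]])@np.array([[np.cos(.436),0,-np.sin(.436)],[0,1,0],[np.sin(.436),0,np.cos(.436)]])  # cols px,py,pz
def onpz(n,uv,z,c=None):
    o,d=ray(n,uv,c); o=R.T@o;d=R.T@d; return o+d*(z-o[2])/d[2]
W=lambda x,y:(240+x/2.4-.3,60+y/2.4-.3)
S=lambda x,y:(215+(x-384)/4-.4,170+y/4-.4)
print("tcp in panel axes",R.T@[603.7,-164,245.5])
for q in[(177,308),(215,308),(177,432),(215,432)]: print("lug top corner",onpz("wrist",W(*q),-80,c))
print("pivot,peg", onpz("wrist",W(204,568),-111,c))
for a,b in[((558,165),(178,308)),]: pass
# lug far top edge ends: scene vs wrist (far = +px = right side col 215); scene left=-y
for sc,w in[((557,164),(215,432)),((610,172),(215,308))]:
    p,e=meet(ray("scene",S(*sc)),ray("wrist",W(*w),c)); print("lug far corner",p,R.T@p,e)
# ledge
D=lambda x,y:(330+(x-384)/(416/82)-.4,225+(y-360)/4-.4)
for q in[(430,452),(728,540),(425,480),(716,563)]: print("ledge edge",plane("scene",D(*q),66),D(*q))
E
```

```text
tcp in panel axes [ 646.9 -179.6  -30.5]
lug top corner [ 641.2 -161.6  -80. ]
lug top corner [ 651.9 -161.7  -80. ]
lug top corner [ 640.7 -200.5  -80. ]
lug top corner [ 652.2 -200.5  -80. ]
pivot,peg [ 649.1 -274.2 -111. ]
lug far corner [ 627.4 -181.1  207.9] [ 652.1 -197.3  -74.5] 0.47292645846449766
lug far corner [ 626.2 -142.   207.4] [ 651.7 -158.3  -74.8] 1.7986207981948044
ledge edge [624.2  67.7  66. ] (338.6673076923077, 247.6)
ledge edge [665.1 258.5  66. ] (397.40769230769234, 269.6)
ledge edge [649.7  69.   66. ] (337.6817307692308, 254.6)
ledge edge [685.9 253.1  66. ] (395.0423076923077, 275.35)
```

Call:
jog_arm(deltas=[{"gripper": -0.2, "translation": [0.08, 0.002, -0.171], "dr": [0, 0, 0]}, {"gripper": -0.2, "translation": [0.08, 0.002, -0.171], "dr": [0, 0, 0]}, {"gripper": -0.2, "translation": [0.08, 0.002, -0.171], "dr": [0, 0, 0]}, {"gripper": -0.2, "translation": [0.08, 0.002, -0.171], "dr": [0, 0, 0]}, {"gripper": -0.2, "translation": [0, 0, 0], "dr": [0, 0, 0]}])

```text
clock: 12.98
eef_pos: [636.0, -165.2, 173.6]
tcp_rot: [-3.14, -0.433, 0.023]
contact_force: [-1.5, 0.3, -0.3]
opening: 0.6
```

Call:
jog_arm(deltas=[{"gripper": 1, "translation": [0, 0, 0], "dr": [0, 0, 0]}, {"gripper": 1, "translation": [0, 0, 0], "dr": [0, 0, 0]}, {"gripper": 1, "translation": [0, 0, 0], "dr": [0, 0, 0]}, {"gripper": 1, "translation": [0, 0, 0], "dr": [0, 0, 0]}, {"gripper": 1, "translation": [0, 0, 0], "dr": [0, 0, 0]}, {"gripper": 1, "translation": [0, 0, 0], "dr": [0, 0, 0]}], squeeze=70)

```text
clock: 13.48
eef_pos: [636.4, -165.2, 178.4]
tcp_rot: [3.14, -0.438, 0.025]
contact_force: [-5.2, -2.0, 6.8]
opening: 0.12
```

```bash
python3 - <<'E'
from h import *
np.set_printoptions(precision=1,suppress=True)
c=dict(np.load("w1.npz"))
D=lambda x,y:(330+(x-384)/(416/82)-.4,225+(y-360)/4-.4)
Wb=lambda x,y:(x/1.25-.1,y/1.25-.1)
for n,s,b,w in[("-y rob",(432,452),(205,197),(540,150)),("-y far",(428,478),(240,185),(560,160)),("+y rob",(728,538),(165,92),(655,36)),("+y far",(716,565),(190,80),(672,52))]:
    rs=ray("scene",D(*s));rb=ray("side",B(*b));rw=ray("wrist",Wb(*w),c)
    print(n,meet(rs,rb,rw),meet(rs,rw))
# white masks of rest per view -> corner polygons
for n,im,box in(("scene",cv2.imread("pics/scene0.png"),(330,225,412,290)),("w1",cv2.imread("pics/w1.png"),(360,0,545,135)),("side",cv2.imread("pics/side0.png"),(300,155,370,228))):
    x0,y0,x1,y1=box; m=(im[y0:y1,x0:x1].min(2)>150).astype(np.uint8)
    ct=max(cv2.findContours(m,0,2)[0],key=cv2.contourArea); print(n,(cv2.approxPolyDP(ct,2,True)[:,0]+[x0,y0]).tolist())
E
```

```text
-y rob (array([621.6,  68.5,  66.3]), np.float64(4.428063161147476)) (array([623.6,  67.4,  64.5]), np.float64(1.5210581593220145))
-y far (array([647.3,  70.8,  69.2]), np.float64(1.8454523843891826)) (array([647.1,  70.5,  65.2]), np.float64(0.032562867593464655))
+y rob (array([664.9, 257.3,  63.3]), np.float64(3.888714815735466)) (array([663.4, 257.9,  65.1]), np.float64(0.664794002950969))
+y far (array([689.3, 253.9,  70. ]), np.float64(1.7825513598596099)) (array([689. , 254. ,  70.6]), np.float64(1.397381080641987))
scene [[353, 229], [338, 254], [395, 277], [399, 266], [404, 262], [401, 261], [406, 249], [359, 229]]
w1 [[447, 0], [426, 0], [368, 49], [420, 109], [427, 103], [425, 99], [428, 94], [415, 81], [420, 75], [398, 41], [402, 38], [442, 53], [447, 52], [467, 34], [446, 4]]
side [[307, 194], [314, 222], [343, 220], [343, 216], [319, 215], [318, 212], [325, 200], [315, 200], [317, 193]]
```

```bash
python3 - <<'E'
from h import *
np.set_printoptions(precision=1,suppress=True)
c=dict(np.load("w1.npz"))
Wb=lambda x,y:(x/1.25-.1,y/1.25-.1)
for n,b,w in[("-y",(155,105),(567,95)),("+y",(127,28),(660,12))]: print("backrest top",n,meet(ray("side",B(*b)),ray("wrist",Wb(*w),c)))
h=-.23
for s in[(655.7,162.6,66),(648,163,66)]:
  for y in(-80,80):
    print(np.array(s)+85*np.array([-.4226*np.cos(h),-.4226*np.sin(h),.906])-5*np.array([.906,0,.4226])+y*np.array([-np.sin(h),np.cos(h),0]))
# fit plane of bright backrest in base frame: base outline center
E
```

```text
backrest top -y (array([593.8, 107.7, 131.5]), np.float64(0.9844755886011358))
backrest top +y (array([624.5, 234.7, 136.1]), np.float64(0.445107316316307))
[598.   92.9 140.9]
[634.4 248.7 140.9]
[590.3  93.3 140.9]
[626.7 249.1 140.9]
```

Call:
jog_arm(deltas=[{"gripper": 1, "translation": [-0.021, -0.0005, 0.045], "dr": [0, 0, 0]}, {"gripper": 1, "translation": [-0.042, -0.001, 0.091], "dr": [0, 0, 0]}, {"gripper": 1, "translation": [-0.042, -0.001, 0.091], "dr": [0, 0, 0]}])

```text
clock: 13.73
eef_pos: [625.4, -164.8, 200.3]
tcp_rot: [3.142, -0.436, 0.025]
contact_force: [3.0, -0.5, -3.2]
opening: 0.12
```

Call:
jog_arm(deltas=[{"gripper": 1, "translation": [-0.042, -0.001, 0.091], "dr": [0, 0, 0]}, {"gripper": 1, "translation": [-0.042, -0.001, 0.091], "dr": [0, 0, 0]}, {"gripper": 1, "translation": [-0.042, -0.001, 0.091], "dr": [0, 0, 0]}, {"gripper": 1, "translation": [-0.042, -0.001, 0.091], "dr": [0, 0, 0]}, {"gripper": 1, "translation": [-0.042, -0.001, 0.091], "dr": [0, 0, 0]}, {"gripper": 1, "translation": [-0.042, -0.001, 0.091], "dr": [0, 0, 0]}, {"gripper": 1, "translation": [-0.042, -0.001, 0.091], "dr": [0, 0, 0]}, {"gripper": 1, "translation": [-0.042, -0.001, 0.091], "dr": [0, 0, 0]}, {"gripper": 1, "translation": [-0.042, -0.001, 0.091], "dr": [0, 0, 0]}, {"gripper": 1, "translation": [-0.042, -0.001, 0.091], "dr": [0, 0, 0]}, {"gripper": 1, "translation": [-0.021, -0.0005, 0.045], "dr": [0, 0, 0]}, {"gripper": 1, "translation": [0, 0, 0], "dr": [0, 0, 0]}])

```text
clock: 14.73
eef_pos: [581.5, -166.2, 296.6]
tcp_rot: [3.141, -0.438, 0.025]
contact_force: [0.4, -0.9, -2.5]
opening: 0.118
```

```bash
python3 - <<'E'
from h import *
np.set_printoptions(precision=2,suppress=True)
s=r.sense(); print(s["eef_pos"],s["tcp_rot"],s["contact_force"],s["wrist_torque"],s["opening"])
# post top position check: dark/grey post in scene
for n in("scene","side"):
    im=r.grab_frame(n); cv2.imwrite(f"pics/{n}4.png",im)
    old=cv2.imread(f"pics/{n}1.png"); 
    box=(262,180,305,225) if n=="scene" else (325,220,395,310)
    x0,y0,x1,y1=box; d=cv2.absdiff(im,old)[y0:y1,x0:x1].max(2); print(n,"changed px",int((d>40).sum()),"of",d.size)
    T=old[y0+14:y1-8,x0+8:x1-8] if n=="scene" else old[232:266,340:365]
    res=cv2.matchTemplate(im[y0:y1,x0:x1],T,cv2.TM_CCOEFF_NORMED); print(cv2.minMaxLoc(res))
E
```

```text
[ 581.51 -166.2   296.57] [ 3.14 -0.44  0.02] [ 0.39 -0.86 -2.5 ] [ 0.    0.45 -0.02] 0.11849857668561299
scene changed px 749 of 1935
(-0.4171147644519806, 0.4570471942424774, (9, 0), (16, 8))
side changed px 1305 of 6300
(-0.4369807839393616, 0.7044245600700378, (35, 3), (15, 12))
```

Call:
jog_arm(deltas=[{"gripper": 1, "translation": [-0.02, 0.15, 0.03], "dr": [0, 0, 0]}, {"gripper": 1, "translation": [-0.02, 0.3, 0.03], "dr": [0, 0, -0.0166]}, {"gripper": 1, "translation": [-0.02, 0.34, 0], "dr": [0, 0, -0.0166]}, {"gripper": 1, "translation": [-0.02, 0.34, 0], "dr": [0, 0, -0.0166]}, {"gripper": 1, "translation": [-0.02, 0.34, 0], "dr": [0, 0, -0.0166]}, {"gripper": 1, "translation": [-0.02, 0.34, 0], "dr": [0, 0, -0.0166]}, {"gripper": 1, "translation": [-0.02, 0.34, 0], "dr": [0, 0, -0.0166]}, {"gripper": 1, "translation": [-0.02, 0.34, 0], "dr": [0, 0, -0.0166]}, {"gripper": 1, "translation": [-0.02, 0.34, 0], "dr": [0, 0, -0.0166]}, {"gripper": 1, "translation": [-0.02, 0.34, 0], "dr": [0, 0, -0.0166]}, {"gripper": 1, "translation": [0, 0.25, -0.06], "dr": [0, 0, -0.0166]}, {"gripper": 1, "translation": [0, 0.06, -0.06], "dr": [0, 0, 0]}])

```text
clock: 15.83
eef_pos: [561.6, 186.5, 288.5]
tcp_rot: [-3.14, -0.436, -0.235]
contact_force: [1.0, 0.7, -2.4]
opening: 0.112
```

Call:
jog_arm(deltas=[{"gripper": 1, "translation": [0, 0, 0], "dr": [0, 0, 0]}, {"gripper": 1, "translation": [0, 0, 0], "dr": [0, 0, 0]}])

```text
clock: 16.0
eef_pos: [560.8, 181.8, 287.7]
tcp_rot: [3.139, -0.434, -0.234]
contact_force: [0.0, -0.2, -2.4]
opening: 0.122
```

```bash
python3 - <<'E'
from h import *
np.set_printoptions(precision=3,suppress=True)
s=r.sense(); p=s["eef_pos"]; print(p,s["tcp_rot"],s["contact_force"],s["wrist_torque"],s["opening"])
for n in("scene","side","wrist"):
    c=r.calibration(n); im=r.grab_frame(n); cv2.imwrite(f"pics/{n}5.png",im)
    np.savez(f"{n}5.npz",**c)
# panel dark mask corners in scene
from scipy.spatial.transform import Rotation as Ro
R=Ro.from_euler("xyz",s["tcp_rot"]).as_matrix(); px,py,pz=R[:,0],-R[:,1],-R[:,2]
def pix(n,P):
    c=r.calibration(n);T=c["world_from_camera"];K=c["mtx"]; q=T[:3,:3].T@(P-T[:3,3]); return K[:2,2]+K[0,0]*q[:2]/q[2]
for n in("scene","side"):
    print(n,[pix(n,p-107.5*pz+2.5*py+a*80*py+b*100*pz).round(1).tolist() for a,b in((-1,0),(1,0),(1,1),(-1,1))])
    im=cv2.imread(f"pics/{n}5.png"); old=cv2.imread(f"pics/{n}0.png")
    m=((im.max(2)<110)&(cv2.absdiff(im,old).max(2)>25)).astype(np.uint8)
    m=cv2.morphologyEx(m,cv2.MORPH_CLOSE,np.ones((5,5)))
    cs=sorted(cv2.findContours(m,0,2)[0],key=cv2.contourArea)[-2:]
    for q in cs: print((cv2.approxPolyDP(q,3,True)[:,0]).tolist())
E
```

```text
[560.794 181.824 287.744] [ 3.139 -0.434 -0.234] [ 0.046 -0.247 -2.435] [ 0.052  0.444 -0.044] 0.12182479656629176
scene [[351.5, 217.8], [402.7, 237.1], [412.7, 208.3], [359.0, 189.1]]
[[361, 7], [348, 36], [351, 41], [333, 45], [333, 50], [321, 58], [326, 89], [347, 98], [355, 93], [358, 79], [365, 74], [352, 59], [374, 58], [380, 48], [379, 36], [378, 42], [371, 42], [362, 34], [373, 14]]
[[421, 132], [388, 126], [390, 157], [378, 196], [360, 190], [361, 184], [375, 183], [379, 173], [371, 166], [363, 146], [355, 140], [355, 148], [343, 148], [324, 139], [345, 170], [355, 201], [351, 219], [362, 223], [364, 232], [379, 238], [384, 233], [402, 237], [411, 210], [393, 202], [393, 182]]
side [[338.3, 164.5], [329.3, 144.1], [315.9, 117.2], [323.7, 135.4]]
[[0, 0], [0, 34], [8, 35], [3, 40], [15, 91], [21, 92], [17, 100], [24, 128], [19, 133], [14, 119], [0, 129], [0, 176], [21, 215], [31, 222], [39, 212], [31, 187], [47, 183], [39, 174], [32, 173], [29, 155], [37, 160], [41, 156], [32, 133], [12, 30]]
[[52, 0], [74, 137], [67, 144], [93, 158], [120, 151], [129, 154], [126, 169], [112, 177], [104, 188], [102, 210], [97, 211], [90, 204], [91, 209], [104, 220], [137, 224], [150, 215], [159, 196], [156, 180], [138, 161], [140, 153], [151, 152], [137, 153], [129, 137], [113, 133], [108, 103], [112, 134], [95, 134], [72, 3]]
```

The held panel's predicted corners agree with the mask in the scene view within 2 px. Now I'll lower it along the slope.

Call:
jog_arm(deltas=[{"gripper": 1, "translation": [0.041, -0.01, -0.09], "dr": [0, 0, 0]}, {"gripper": 1, "translation": [0.082, -0.02, -0.181], "dr": [0, 0, 0]}, {"gripper": 1, "translation": [0.082, -0.02, -0.181], "dr": [0, 0, 0]}, {"gripper": 1, "translation": [0.082, -0.02, -0.181], "dr": [0, 0, 0]}, {"gripper": 1, "translation": [0.082, -0.02, -0.181], "dr": [0, 0, 0]}, {"gripper": 1, "translation": [0.082, -0.02, -0.181], "dr": [0, 0, 0]}, {"gripper": 1, "translation": [0, 0, 0], "dr": [0, 0, 0]}, {"gripper": 1, "translation": [0, 0, 0], "dr": [0, 0, 0]}])

```text
clock: 16.82
eef_pos: [606.3, 169.7, 188.4]
tcp_rot: [3.14, -0.434, -0.237]
contact_force: [-0.5, -1.1, -2.2]
opening: 0.119
```

Call:
jog_arm(deltas=[{"gripper": 1, "translation": [0.02, -0.005, -0.045], "dr": [0, 0, 0]}, {"gripper": 1, "translation": [0.02, -0.005, -0.045], "dr": [0, 0, 0]}, {"gripper": 1, "translation": [0.02, -0.005, -0.045], "dr": [0, 0, 0]}, {"gripper": 1, "translation": [0, 0, 0], "dr": [0, 0, 0]}])

```text
clock: 17.15
eef_pos: [612.6, 169.4, 175.8]
tcp_rot: [3.141, -0.436, -0.236]
contact_force: [0.3, 0.7, -3.4]
opening: 0.119
```

```bash
cat > chk.py <<'E'
from h import *
from scipy.spatial.transform import Rotation as Ro
np.set_printoptions(precision=2,suppress=True)
s=r.sense(); p=s["eef_pos"]; R=Ro.from_euler("xyz",s["tcp_rot"]).as_matrix(); px,py,pz=R[:,0],-R[:,1],-R[:,2]
print(p,s["tcp_rot"],s["opening"],"F in panel axes",np.array([px,py,pz])@s["contact_force"],s["wrist_torque"])
b=p-107.5*pz+2.5*py
h=-.235;rx=np.array([.906*np.cos(h),.906*np.sin(h),.4226]);ry=np.array([-np.sin(h),np.cos(h),0]);rz=np.cross(rx,ry)
print("bottom edge in rest axes",np.array([rx,ry,rz])@(b-[655.7,161.7,66]))
E
python3 chk.py
```

```text
[612.59 169.44 175.76] [ 3.14 -0.44 -0.24] 0.11860880646560909 F in panel axes [-1.29  0.73 -3.11] [ 0.12  0.46 -0.03]
bottom edge in rest axes [ 6.73 -0.07 10.45]
```

Still clear. Next come small steps with force checks.

Call:
jog_arm(deltas=[{"gripper": 1, "translation": [0.012, -0.003, -0.027], "dr": [0, 0, 0]}, {"gripper": 1, "translation": [0.012, -0.003, -0.027], "dr": [0, 0, 0]}, {"gripper": 1, "translation": [0, 0, 0], "dr": [0, 0, 0]}])

```text
clock: 17.4
eef_pos: [615.9, 169.5, 174.2]
tcp_rot: [-3.14, -0.44, -0.237]
contact_force: [-19.6, 0.4, 29.1]
opening: 0.116
```

Call:
jog_arm(deltas=[{"gripper": 1, "translation": [0.008, -0.002, -0.018], "dr": [0, 0, 0]}, {"gripper": 1, "translation": [0, 0, 0], "dr": [0, 0, 0]}])

```text
clock: 17.57
eef_pos: [617.4, 169.3, 174.5]
tcp_rot: [-3.139, -0.442, -0.237]
contact_force: [-26.1, -3.2, 44.3]
opening: 0.12
```

Call:
jog_arm(deltas=[{"gripper": 1, "translation": [0.008, -0.002, -0.018], "dr": [0, 0, 0]}, {"gripper": 1, "translation": [0, 0, 0], "dr": [0, 0, 0]}])

```text
clock: 17.73
eef_pos: [618.8, 169.0, 175.0]
tcp_rot: [-3.138, -0.445, -0.238]
contact_force: [-38.4, -5.3, 64.8]
opening: 0.119
```

```bash
python3 chk.py
```

```text
[618.82 169.02 175.02] [-3.14 -0.44 -0.24] 0.11850698977702094 F in panel axes [ -4.69 -13.98  74.09] [-1.62  2.11 -1.07]
bottom edge in rest axes [12.92  1.23  7.19]
```

The bottom met the ledge about 8 mm earlier than predicted, and I pressed up to 74 N. I'll back off along the slope first, then slide back to the backrest.

Call:
jog_arm(deltas=[{"gripper": 1, "translation": [-0.033, 0.008, 0.072], "dr": [0, 0, 0]}, {"gripper": 1, "translation": [0, 0, 0], "dr": [0, 0, 0]}, {"gripper": 1, "translation": [0, 0, 0], "dr": [0, 0, 0]}])

```text
clock: 17.98
eef_pos: [613.5, 169.6, 175.0]
tcp_rot: [-3.141, -0.437, -0.236]
contact_force: [-1.2, -0.3, -3.2]
opening: 0.12
```

```bash
python3 chk.py; python3 - <<'E'
from h import *
for n in("scene","side","wrist"):
    im=r.grab_frame(n); cv2.imwrite(f"pics/{n}6.png",im)
im=cv2.imread("pics/scene6.png"); g=im[225:290,330:412].min(2)
for row in g[::3,::3]: print(" ".join(f"{v:3d}" for v in row))
E
```

```text
[613.53 169.63 175.03] [-3.14 -0.44 -0.24] 0.12012418651511303 F in panel axes [-2.34 -0.55 -2.39] [ 0.13  0.43 -0.  ]
bottom edge in rest axes [7.34 0.45 9.43]
146 148 147 147 142 146 143 125 139  74  74  73  73  66  62  31  45  68  73  72  73  73  76 145 146 146 148 146
148 150 145 145 144 145 116  57  66  68  73  74  73  53  60  29  83  56  67  71  79  86 143 141 147 144 143 150
148 146 149 146 144 145  78  52  53  53  59  64  71  42  43  66  74  48  70 136 145 144 142 149 148 146 146 145
148 146 149 144 147 143  57  54 108  72  55  52  48  39  40  39  49  51  72  92 145 143 145 147 143 143 143 145
148 147 146 143 144 141  52  69  78  92  95  95  58  41  41  49  50  58 105 143 142 147 146 145 143 146 149 150
147 148 148 144 146 117  52  91  78 117  78  81  89  95  71  57  52  52  65  89 128 144 150 147 146 147 148 149
149 148 147 148 145  70  52  88 113  86  83  83 106  76  96  97  85  71  54  51  58  69  87 141 145 146 146 147
145 150 148 146 142  56  60 116  85  77  98  84  93  80  90  95  74  84  98  95  57  53  52  94 146 147 148 146
147 148 147 150 181  50  91  80  92  83 101
[... 824 characters left out ...]
 209 212 148 146 147 149 149
152 145 148 150 149 150 152 141 106 173 234 228 148 127 127 127 129 127 150 176 204 209 177 151 146 146 145 150
149 149 151 151 147 150 148 151 147 139 123 132 229 232 158 129 128 128 121 106 124 177 154 147 148 145 147 146
149 149 150 148 150 149 150 143 147 145 148 149 138 113 204 233 228 139 116 109 127 179 145 147 147 146 145 147
150 150 146 152 151 149 148 147 147 146 146 142 143 144 146 103 152 231 231 155 130 196 146 147 145 145 146 147
146 151 147 148 150 149 144 148 149 148 147 147 144 144 150 145 143 122 137 219 233 145 143 144 145 146 144 145
150 145 148 146 148 153 147 147 146 150 147 146 146 144 146 145 144 146 139 138 115 142 142 144 141 141 145 143
```

The panel is free again and hangs about 1 mm above the ledge, with a strip of ledge still visible on its far side. I'll move back towards the backrest in small steps.

Call:
jog_arm(deltas=[{"gripper": 1, "translation": [-0.035, 0.008, -0.017], "dr": [0, 0, 0]}, {"gripper": 1, "translation": [0, 0, 0], "dr": [0, 0, 0]}])

```text
clock: 18.3
eef_pos: [608.9, 169.9, 171.3]
tcp_rot: [3.14, -0.434, -0.236]
contact_force: [0.7, 0.7, -2.4]
opening: 0.116
```

```bash
python3 chk.py
```

```text
[608.85 169.89 171.26] [ 3.14 -0.43 -0.24] 0.1156545991526454 F in panel axes [-0.49  0.82 -2.41] [ 0.08  0.42 -0.02]
bottom edge in rest axes [ 1.26 -0.62  7.95]
```

Call:
jog_arm(deltas=[{"gripper": 1, "translation": [-0.026, 0.006, -0.013], "dr": [0, 0, 0]}, {"gripper": 1, "translation": [0, 0, 0], "dr": [0, 0, 0]}])

```text
clock: 18.47
eef_pos: [606.5, 170.6, 170.5]
tcp_rot: [3.141, -0.435, -0.236]
contact_force: [-0.9, 0.2, -2.8]
opening: 0.122
```

```bash
python3 chk.py
```

```text
[606.47 170.64 170.49] [ 3.14 -0.44 -0.24] 0.12171513440767952 F in panel axes [-2.03 -0.05 -2.15] [0.13 0.46 0.03]
bottom edge in rest axes [-1.25 -0.4   8.31]
```

Call:
jog_arm(deltas=[{"gripper": 1, "translation": [-0.026, 0.006, -0.013], "dr": [0, 0, 0]}, {"gripper": 1, "translation": [0, 0, 0], "dr": [0, 0, 0]}])

```text
clock: 18.63
eef_pos: [604.6, 171.5, 170.0]
tcp_rot: [-3.141, -0.437, -0.236]
contact_force: [2.2, -0.5, -2.8]
opening: 0.122
```

```bash
python3 chk.py
```

```text
[604.6  171.48 169.99] [-3.14 -0.44 -0.24] 0.12160248873387543 F in panel axes [ 0.83 -0.02 -3.46] [ 0.07 -0.11 -0.15]
bottom edge in rest axes [-3.12  0.09  8.71]
```

Call:
jog_arm(deltas=[{"gripper": 1, "translation": [-0.018, 0.004, -0.009], "dr": [0, 0, 0]}, {"gripper": 1, "translation": [0, 0, 0], "dr": [0, 0, 0]}])

```text
clock: 18.8
eef_pos: [603.3, 171.9, 169.6]
tcp_rot: [-3.141, -0.438, -0.236]
contact_force: [4.2, -2.2, -3.4]
opening: 0.119
```

```bash
python3 chk.py
```

```text
[603.34 171.92 169.56] [-3.14 -0.44 -0.24] 0.11928792254556803 F in panel axes [ 2.73 -1.12 -4.98] [-0.2  -0.64 -0.28]
bottom edge in rest axes [-4.41  0.27  8.88]
```

Backrest contact is felt (+px force, with a moment change). Now I'll lower in 1.5 mm steps.

Call:
jog_arm(deltas=[{"gripper": 1, "translation": [0.012, -0.003, -0.011], "dr": [0, 0, 0]}, {"gripper": 1, "translation": [0, 0, 0], "dr": [0, 0, 0]}])

```text
clock: 18.97
eef_pos: [604.7, 171.7, 168.7]
tcp_rot: [-3.141, -0.437, -0.236]
contact_force: [0.3, 0.6, 1.5]
opening: 0.119
```

```bash
python3 chk.py
```

```text
[604.71 171.75 168.67] [-3.14 -0.44 -0.24] 0.1190128095871376 F in panel axes [0.76 0.7  1.26] [ 0.07 -0.34 -0.13]
bottom edge in rest axes [-3.55  0.45  7.49]
```

Call:
jog_arm(deltas=[{"gripper": 1, "translation": [0.006, -0.0015, -0.014], "dr": [0, 0, 0]}, {"gripper": 1, "translation": [0, 0, 0], "dr": [0, 0, 0]}])

```text
clock: 19.13
eef_pos: [605.5, 171.7, 168.9]
tcp_rot: [-3.14, -0.439, -0.237]
contact_force: [-11.2, -0.7, 20.5]
opening: 0.119
```

```bash
python3 chk.py
```

```text
[605.48 171.68 168.95] [-3.14 -0.44 -0.24] 0.11929512319012212 F in panel axes [-0.99 -3.29 23.12] [-0.37  0.31 -0.34]
bottom edge in rest axes [-2.59  0.58  7.43]
```

Call:
jog_arm(deltas=[{"gripper": 1, "translation": [-0.007, 0.001, 0.01], "dr": [0, 0, 0]}, {"gripper": 1, "translation": [0, 0, 0], "dr": [0, 0, 0]}])

```text
clock: 19.3
eef_pos: [604.5, 171.8, 168.5]
tcp_rot: [-3.14, -0.438, -0.236]
contact_force: [-2.8, 0.0, 8.9]
opening: 0.12
```

```bash
python3 chk.py; python3 - <<'E'
from h import *
for n in("scene","side","wrist"):
    im=r.grab_frame(n); cv2.imwrite(f"pics/{n}7.png",im)
g=cv2.imread("pics/scene7.png")[225:290,330:412].min(2)
for row in g[12:60:2,::3]: print(" ".join(f"{v:3d}" for v in row))
E
```

```text
[604.45 171.76 168.52] [-3.14 -0.44 -0.24] 0.11982268335827878 F in panel axes [ 1.29 -0.6   9.2 ] [-0.24 -0.31 -0.33]
bottom edge in rest axes [-3.82  0.43  7.47]
147 147 146 143 144 144  57  57  94  86  79  99  84  84  42  42  50  59  67 138 143 147 145 146 144 146 149 148
148 149 147 144 147 142  53  67  81  97  86  97  80  99  85  65  55  52  53  65 104 140 149 147 148 147 150 147
147 149 146 142 145 130  52  86 105  90  81 100  96  79  98 110  97  59  52  52  62  68 130 143 144 148 149 146
149 147 146 148 144 113  51  90  79 111  89  79  98 106 102  77  92 109  74  61  52  54  67  82 145 145 146 147
147 150 148 145 144  91  52 105  88  86  87 112  92  78  95 106  80  93  86  97  77  55  52  74 146 145 147 147
143 149 149 146 148  62  56  90  84  98  97  77  96 100  80  95 101  99  77  97 110  73  52 141 156 147 148 146
147 147 146 150 198  56  61 107  99  78 106  94  87  86  97  97  77  97 106  83  84  66  51 206 228 184 150 145
146 149 148 184 201  93  53  58  94 116  98  80  96 100  77  92 107  83  83  85 114  57  55 227 231 194 151 147
146 149 149 175 199 202 178  65  53  67 
[... 1051 characters left out ...]
 210 209 149 148 147 149 149
151 145 148 149 150 150 153 140 105 172 234 228 148 128 128 126 128 128 149 175 204 208 178 150 147 146 145 149
149 148 151 150 150 149 149 151 147 121 123 219 234 202 128 127 127 128 123 113 159 180 166 146 148 145 147 145
150 152 150 147 148 153 150 147 146 143 146 105 153 230 232 155 128 127 118 107 126 140 148 148 148 148 149 147
150 149 150 148 150 149 149 142 147 146 149 149 139 113 204 233 228 139 116 108 128 180 145 147 147 147 145 146
147 150 153 152 152 150 149 144 149 144 144 143 144 142 126 133 229 234 157 129 127 202 145 144 145 145 148 145
147 151 145 151 150 151 148 146 145 146 149 146 144 144 147 138 103 166 233 229 160 158 145 144 145 146 145 148
```

The panel sits on the ledge with similar margins at both ends (about 5 px and 4 px), so I'll release it.

Call:
jog_arm(deltas=[{"gripper": 0.6, "translation": [0, 0, 0], "dr": [0, 0, 0]}, {"gripper": 0.4, "translation": [0, 0, 0], "dr": [0, 0, 0]}, {"gripper": 0.1, "translation": [0, 0, 0], "dr": [0, 0, 0]}, {"gripper": -0.2, "translation": [0, 0, 0], "dr": [0, 0, 0]}, {"gripper": -0.2, "translation": [0, 0, 0], "dr": [0, 0, 0]}, {"gripper": -0.2, "translation": [0, 0, 0], "dr": [0, 0, 0]}, {"gripper": -0.2, "translation": [0, 0, 0], "dr": [0, 0, 0]}])

```text
clock: 20.03
eef_pos: [603.8, 171.4, 167.4]
tcp_rot: [3.141, -0.436, -0.236]
contact_force: [-0.2, 0.1, -0.7]
opening: 0.597
```

Call:
jog_arm(deltas=[{"gripper": -0.2, "translation": [-0.041, 0.01, 0.09], "dr": [0, 0, 0]}, {"gripper": -0.2, "translation": [-0.082, 0.02, 0.181], "dr": [0, 0, 0]}, {"gripper": -0.2, "translation": [-0.082, 0.02, 0.181], "dr": [0, 0, 0]}, {"gripper": -0.2, "translation": [-0.082, 0.02, 0.181], "dr": [0, 0, 0]}, {"gripper": -0.2, "translation": [-0.082, 0.02, 0.181], "dr": [0, 0, 0]}, {"gripper": -0.2, "translation": [-0.082, 0.02, 0.181], "dr": [0, 0, 0]}, {"gripper": -0.2, "translation": [-0.3, 0, 0.1], "dr": [0, 0, 0]}, {"gripper": -0.2, "translation": [-0.3, 0, 0], "dr": [0, 0, 0]}, {"gripper": -0.2, "translation": [-0.3, 0, 0], "dr": [0, 0, 0]}, {"gripper": -0.2, "translation": [0, 0, 0], "dr": [0, 0, 0]}, {"gripper": -0.2, "translation": [0, 0, 0], "dr": [0, 0, 0]}])

```text
clock: 20.95
eef_pos: [467.7, 182.7, 278.0]
tcp_rot: [-3.141, -0.437, -0.235]
contact_force: [0.4, -0.0, 0.3]
opening: 0.602
```

```bash
python3 - <<'E'
from h import *
np.set_printoptions(precision=1,suppress=True)
s=r.sense(); print(s["clock"],s["eef_pos"],s["contact_force"])
I={}
for n in("scene","side","wrist"):
    I[n]=r.grab_frame(n); cv2.imwrite(f"pics/{n}8.png",I[n]); np.savez(f"{n}8.npz",**r.calibration(n))
def pix(n,P):
    c=r.calibration(n);T=c["world_from_camera"];K=c["mtx"]; q=T[:3,:3].T@(P-T[:3,3]); return K[:2,2]+K[0,0]*q[:2]/q[2]
h=-.235;rx=np.array([.906*np.cos(h),.906*np.sin(h),.4226]);ry=np.array([-np.sin(h),np.cos(h),0]);rz=np.cross(rx,ry)
for n in("scene","side"):
    im=I[n]; m=(im.max(2)<125).astype(np.uint8); box=(335,195,415,280) if n=="scene" else (320,130,380,215)
    x0,y0,x1,y1=box; m=cv2.morphologyEx(m[y0:y1,x0:x1],cv2.MORPH_CLOSE,np.ones((5,5)))
    q=max(cv2.findContours(m,0,2)[0],key=cv2.contourArea); print(n,(cv2.approxPolyDP(q,2,True)[:,0]+[x0,y0]).tolist())
    for z0,x0_ in((0,-2.5),(7.5,-2.5)):
        b=np.array([655.7,161.7,66])+x0_*rx+z0*rz
        print(z0,[pix(n,b+5*rx+a*80*ry+t*100*rz).round(1).tolist() for a,t in((-1,0),(1,0),(1,1),(-1,1))],"lugtop",[pix(n,b+6*rx+a*20*ry+138*rz).round(1).tolist() for a in(-1,1)])
# unchanged parts: table/tab vs picture 3 ; bystanders vs start
for n,o,box in(("scene","scene3",(225,215,300,290)),("side","side3",(325,220,450,310)),("scene","scene0",(295,275,325,305)),("scene","scene0",(185,170,222,245)),("scene","scene0",(322,190,340,206)),("scene","scene0",(438,230,458,280))):
    x0,y0,x1,y1=box; d=cv2.absdiff(I[n],cv2.imread(f"pics/{o}.png"))[y0:y1,x0:x1].max(2); print(n,box,int((d>40).sum()),d.size)
E
```

```text
20.95 [467.7 182.7 278. ] [ 0.4 -0.   0.3]
scene [[364, 195], [368, 201], [367, 227], [361, 228], [351, 224], [344, 250], [390, 269], [400, 243], [383, 236], [385, 226], [379, 223], [379, 219], [391, 207], [379, 203], [380, 195], [378, 202], [372, 201], [373, 195]]
0 [[342.7, 252.4], [390.8, 271.6], [399.7, 245.9], [349.4, 226.7]] lugtop [[370.8, 223.6], [383.6, 228.4]]
7.5 [[343.2, 250.5], [391.4, 269.8], [400.4, 243.9], [350.0, 224.7]] lugtop [[371.4, 221.5], [384.3, 226.3]]
side [[379, 130], [350, 130], [349, 137], [331, 140], [331, 150], [327, 153], [331, 168], [320, 184], [320, 193], [331, 174], [336, 175], [336, 182], [323, 207], [320, 208], [320, 214], [326, 214], [325, 207], [335, 209], [336, 214], [347, 214], [347, 204], [353, 201], [352, 194], [356, 193], [349, 191], [340, 168], [379, 161]]
0 [[355.5, 200.7], [345.3, 177.7], [332.9, 153.3], [342.2, 174.5]] lugtop [[333.6, 155.7], [331.4, 150.6]]
7.5 [[354.5, 198.8], [344.4, 175.9], [332.0, 151.4], [341.1, 172.5]] lugtop [[332.6, 153.6], [330.4, 148.6]]
scene (225, 215, 300, 290) 1279 5625
side (325, 220, 450, 310) 2183 11250
scene (295, 275, 325, 305) 0 900
scene (185, 170, 222, 245) 0 2775
scene (322, 190, 340, 206) 0 288
scene (438, 230, 458, 280) 0 1000
```

```bash
python3 - <<'E'
import cv2,numpy as np
def m(a,b,n,x0,y0,x1,y1):
    A=cv2.imread(f"pics/{a}.png");B=cv2.imread(f"pics/{b}.png"); k=6
    T=cv2.resize(A[y0:y1,x0:x1],None,fx=k,fy=k,interpolation=cv2.INTER_CUBIC)
    S=cv2.resize(B[y0-5:y1+5,x0-5:x1+5],None,fx=k,fy=k,interpolation=cv2.INTER_CUBIC)
    _,v,_,p=cv2.minMaxLoc(cv2.matchTemplate(S,T,cv2.TM_CCOEFF_NORMED)); print(n,a,b,"shift px",p[0]/k-5,p[1]/k-5,"score",round(v,2))
for a in("scene1","scene3"):
    m(a,"scene8","post",272,190,285,208); m(a,"scene8","frame R corner",283,223,298,264); m(a,"scene8","plunger",245,278,265,302)
m("scene3","scene8","peg",226,209,240,228)
m("side1","side8","post",336,236,352,268); m("side3","side8","plate/frame base",412,250,440,270)
m("side1","side8","hole",365,272,376,280);m("side1","side8","hole2",395,276,406,284)
m("scene1","scene8","hole3",292,208,304,218)
m("scene1","scene8","hole4",300,223,312,235)
E
```

```text
post scene1 scene8 shift px -0.16666666666666696 0.16666666666666696 score 0.73
frame R corner scene1 scene8 shift px 0.33333333333333304 0.0 score 0.65
plunger scene1 scene8 shift px 0.0 0.0 score 1.0
post scene3 scene8 shift px 0.0 -0.33333333333333304 score 0.56
frame R corner scene3 scene8 shift px 0.33333333333333304 0.0 score 0.64
plunger scene3 scene8 shift px 0.0 0.0 score 1.0
peg scene3 scene8 shift px 0.0 0.0 score 0.97
post side1 side8 shift px 0.0 0.0 score 0.95
plate/frame base side3 side8 shift px 0.16666666666666696 0.0 score 0.73
hole side1 side8 shift px 0.0 0.0 score 1.0
hole2 side1 side8 shift px 0.0 0.0 score 1.0
hole3 scene1 scene8 shift px 0.0 0.0 score 1.0
hole4 scene1 scene8 shift px 0.0 0.0 score 1.0
```

```bash
python3 - <<'E'
import cv2
def m(a,b,n,x0,y0,x1,y1,k=6):
    A=cv2.imread(f"pics/{a}.png");B=cv2.imread(f"pics/{b}.png")
    T=cv2.resize(A[y0:y1,x0:x1],None,fx=k,fy=k,interpolation=cv2.INTER_CUBIC);S=cv2.resize(B[y0-5:y1+5,x0-5:x1+5],None,fx=k,fy=k,interpolation=cv2.INTER_CUBIC)
    _,v,_,p=cv2.minMaxLoc(cv2.matchTemplate(S,T,cv2.TM_CCOEFF_NORMED)); print(n,p[0]/k-5,p[1]/k-5,round(v,2))
m("scene7","scene8","panel bottom L",340,238,356,258);m("scene7","scene8","panel bottom R",380,256,396,274);m("scene7","scene8","panel top R",390,238,404,252);m("scene7","scene8","panel top L",346,219,360,232)
m("side7","side8","panel side",344,180,358,204)
from rig import r
import time
r.grab_frame("scene"); cv2.imwrite("pics/scene9.png",r.grab_frame("scene"))
m("scene8","scene9","still",344,224,400,270)
r.sign_off()
E
```

```text
panel bottom L 0.0 0.0 1.0
panel bottom R 0.0 0.0 1.0
panel top R 0.0 0.0 1.0
panel top L -0.16666666666666696 -0.16666666666666696 0.79
panel side 0.0 0.0 0.99
still 0.0 0.0 1.0
the job is handed in; nothing more can be done
```

I turned the table into its detent, swung the tab open, drew the panel out along its slope and set it on the white rest. I then backed the arm off and handed the job in at about 21 s; no verdict was reported.

**Last checks**
- **Table:** the disc's holes and post have not shifted by a measurable amount since I released the post in the detent. That it is in the detent rests on the force: it rose, then pulled in, then fell to about zero.
- **Tab:** the peg had not moved since I opened it. By the arm's path it stands at about 1.55 rad.
- **Panel:** its corners match the leaning pose I worked out to about 1 px (roughly 3 mm). It did not move on release. It sits within a few millimetres of the ledge's middle.
- **Loose things:** picture patches around the gauge, coupling, flange, screwdriver and wrench showed no change from the start. At the end the arm was clear of the rest and felt no force.

**What went wrong or disagreed**
- **First peg grip:** it closed just above the peg, because the pads seemed to sit shorter than the stated 25 mm ahead of the tool point. I went about 15 mm further down the slope and gripped it.
- **Ledge contact:** the panel met the ledge about 8 mm before my vision estimate, and I briefly pressed it with about 74 N before backing off and seating it by force. I did not find the cause; my ledge or panel measurement may be off, or the lug may have slipped in the grip. Its being fully down and flat against the backrest therefore rests on force contact, not a measured position.
- **Weak matches:** some picture matches near the arm's shadow scored only 0.56 to 0.8, though none showed a shift of more than about a third of a pixel.

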